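# Load the sample counter from the double-latched case

### The job

Open the sample case: turn its latch aside, raise the lid a little, slide the safety catch under its lip across, then swing the lid right up past upright. Draw the counter's tray out from under the lead shield, stand every sample pot from the case upright in a compartment of its own, and slide the tray back under the shield, fully home. Then lower the lid fully shut without slamming it and turn the latch back over it; the pen dosimeter stays in the case and the other things on the bench stay as they are.

Things in the scene. Friction and masses are not known exactly. Their poses are not given: they have to be found in the camera images.
- case: Fixed grey sample case, 160 (own x) by 270 (own y) by 60 mm high, walls 5 mm, black liner 20 mm above the bench, blue lid. Origin on the bench under its centre, z up; front looks to own -x, hinge on +x. Shut lid's top is 68 mm above the bench; it overhangs the front to own x = -98 mm, ending in a downturned lip whose lower edge is at 44 mm. Pots and dosimeter are inside.
- lid (a joint): Lid angle, rad: 0 shut, grows as the front edge swings up, to 1.95 (past upright). Stiff hinge: stays where it is left, about 5 N at the handle lifts it. Held down (2 mm play) while the latch tongue lies over it; with the latch aside it rises 14 mm at the front (0.08 rad), then hangs on the safety catch until that is slid across.
- lid_handle (a point): Middle of the lid's black handle bar: round, 10 mm thick, 70 mm long, parallel to the hinge (case own y), 30 mm off the lid's top face, on a post at each end. 165 mm in front of the hinge line; 98 mm above the bench when shut. Its axes turn with the lid; shut, they are the case's.
- lid_hinge (a point): Middle of the lid's hinge line, which runs along the case's own y, 60 mm above the bench and 80 mm behind the case's centre. Fixed to the case.
- latch (a joint): Turn latch at the case's front: 0 = its steel tongue points over the lid (latched); grows as it is turned clockwise seen from above, to 1.57 (tongue parallel to the front edge). The tongue is off the lid from about 1.1 on. Stays where left; about 1.5 N at the stud. It can only be turned back over the lid when the lid is fully down.
- latch_stud (a point): Middle of the red upright stud on the latch's tail, by which it is turned: round, 12 mm thick, from 75 to 101 mm above the bench. Goes round the pivot at 30 mm radius: in front of it (case own -x) at latch 0, beside it (own +y) when turned aside.
- latch_pivot (a point): On the latch's vertical turning axis, at the height of the stud's middle. Fixed to the case, 118 mm in front of its centre, 80 mm to own +y.
- catch (a joint): Hidden safety catch under the lid's lip: 0 = hooked, grows in m as its tab slides along the case's own +y, to 0.022 (stop). The lid is free from 0.017 on. About 2 N; stays where left. With the lid fully down the lip stops the tab after 2 mm; it is free once the lid's front is up 7 mm. The lid shuts only with it at 0.018 to 0.022 and it may stay there.
- catch_tab (a point): Middle of the catch's red thumb tab in front of the lip: 24 mm (case own x) by 12 mm (own y), from 50 to 70 mm above the bench, on an arm at 44 to 50 mm height that runs back under the lip, whose front face is 12 mm behind the tab. When hooked it is 85 mm to own -y of the case's middle.
- counter: Fixed counter: base plate (top 8 mm above the bench) with a lead shield block on it (own x 0 to 185 mm, 150 wide, 144 high, three tubes on top) and an open apron before it (own x -215 to 0). Origin on the bench under the middle of the shield's face, front to own -x, z up. Two rails 10 mm high, 68 mm apart, guide the tray along own x through a slot to a stop; slot roof 54 mm above the bench.
- tray_mid (a point): Loose white sample tray, 250 g: centre of its middle compartment, on the floor (4 mm above the underside). Own x runs along the tray away from its handle, z up. Body 154 by 62 mm; compartments at own x = -50, 0, +50 mm, 46 mm square inside, rims 5 mm high; 3 mm play to the rails. Fully home: x = 93 mm in the counter's frame; at -110 mm all compartments are well clear of the shield.
- tray_handle (a point): Grip point on the tray's black upright handle blade: 34 mm along the tray, 12 mm thick across it, from 6 to 52 mm above the tray's underside (this point at 32 mm); 162 mm in front (own -x) of the tray's middle. 69 mm in front of the shield when the tray is home.
- dosimeter_mid (a point): Middle of the dark pen dosimeter, 118 mm long, 14 mm thick, lying in the case along its hinge side. It stays in the case.
- pot1_mid (a point): Centre of a sample pot: white, round, orange lid, 36 mm diameter, 30 mm high, about 50 g; at first standing in the case on its liner. There are two or three pots; None if this one is absent. Own z is up when it stands upright.
- pot2_mid (a point): Centre of a sample pot: white, round, orange lid, 36 mm diameter, 30 mm high, about 50 g; at first standing in the case on its liner. There are two or three pots; None if this one is absent. Own z is up when it stands upright.
- pot3_mid (a point): Centre of a sample pot: white, round, orange lid, 36 mm diameter, 30 mm high, about 50 g; at first standing in the case on its liner. There are two or three pots; None if this one is absent. Own z is up when it stands upright.
- tape: Bystander: roll of amber tape, 80 mm across, lying beside the apron. Origin at its underside's centre (of the screwdriver: under its middle). Not to be disturbed.
- weight: Bystander: brass weight with a knob, 44 mm across, 54 mm tall, beside the apron. Origin at its underside's centre (of the screwdriver: under its middle). Not to be disturbed.
- beaker: Bystander: small glass beaker, 64 mm across, 75 mm tall. Origin at its underside's centre (of the screwdriver: under its middle). Not to be disturbed.
- driver: Bystander: screwdriver with a red handle, 160 mm long, lying beside the shield. Origin at its underside's centre (of the screwdriver: under its middle). Not to be disturbed.
- meter: Bystander: black hand-held multimeter, 75 by 150 by 34 mm, lying on the bench. Origin at its underside's centre (of the screwdriver: under its middle). Not to be disturbed.

How it is judged (in metres and radians):
On the way, in this order (a step that is already met when the one before it is completed fails the run):
1. the latch is turned aside, off the lid (value of joint latch above 1.1 rad), for 0.1 s.
2. the lid is raised a little (value of joint lid above 0.035 rad), for 0.1 s.
3. the safety catch is slid across (value of joint catch above 0.017 m), for 0.1 s.
4. the lid is swung up (value of joint lid above 1.45 rad), for 0.2 s.
5. every pot stands upright in a compartment of the tray ((x of pot1_mid in the frame of tray_mid between -0.062 and -0.038 m or x of pot1_mid in the frame of tray_mid between -0.012 and 0.012 m or x of pot1_mid in the frame of tray_mid between 0.038 and 0.062 m) and y of pot1_mid in the frame of tray_mid between -0.012 and 0.012 m and z of pot1_mid in the frame of tray_mid between 0.01 and 0.02 m and angle between each of pot1_mid, pot2_mid, pot3_mid's own z axis and vertical below 0.15 rad and (x of pot2_mid in the frame of tray_mid between -0.062 and -0.038 m or x of pot2_mid in the frame of tray_mid between -0.012 and 0.012 m or x of pot2_mid in the frame of tray_mid between 0.038 and 0.062 m) and y of pot2_mid in the frame of tray_mid between -0.012 and 0.012 m and z of pot2_mid in the frame of tray_mid between 0.01 and 0.02 m and (x of pot3_mid in the frame of tray_mid between -0.062 and -0.038 m or x of pot3_mid in the frame of tray_mid between -0.012 and 0.012 m or x of pot3_mid in the frame of tray_mid between 0.038 and 0.062 m) and y of pot3_mid in the frame of tray_mid between -0.012 and 0.012 m and z of pot3_mid in the frame of tray_mid between 0.01 and 0.02 m), for 0.2 s.
At the end, for the whole second after the job is handed in: Each pot upright (0.15 rad) on a compartment floor (12 mm of its centre each way), tray on the base plate within 6 mm of its stop under the shield, lid shut (under 0.03 rad), latch back over it (under 0.4 rad), dosimeter in the case (all of step 5 and x of tray_mid in the frame of counter above 0.087 m and z of tray_mid in the frame of counter below 0.018 m and value of joint lid below 0.03 rad and value of joint latch below 0.4 rad and x of dosimeter_mid in the frame of case between -0.08 and 0.08 m and y of dosimeter_mid in the frame of case between -0.13 and 0.13 m and z of dosimeter_mid in the frame of case below 0.055 m); the robot touches nothing.
It fails at once if a bystander on the bench is moved more than 50 mm (distance of any of tape, weight, beaker, driver, meter from where it was at the start of the episode above 0.05 m).
It fails at once if the lid is slammed (faster than 4 rad/s downward) (velocity of joint lid below -4 rad/s).
Of pot1, pot2, pot3 only 2 to 3 are there at a start; the rules pass over those that are not, and their reading is None.
At some moment in a run one of pot1, pot2, pot3 may be knocked a few centimetres aside while the robot is not near it.
Once in a run the grip may slacken for a moment while it holds something.
It also fails if it takes over 208 s, if anything falls off the work surface, if the arm or the gripper's body presses on something with over 40 N, if the wrist force passes 120 N, or if a joint passes its speed limit or range.

### The arm

A 6-joint arm with a two-finger parallel gripper is mounted at the origin on the work surface. World frame = base frame: x ahead of the robot, y to its left, z up, the work surface at z = 0. Lengths are in m, angles in degrees, forces in N, time in s.
With the tool pointing down it reaches from about 0.375 to 0.975 m from the base axis. Payload 3.8 kg.
Tool frame: the origin (TCP) lies on the centre line of the jaws, within the pads' length; the fingertips stand 19 mm ahead of it and the grasp point (between the pads) is the TCP; z points along the fingers, y is the direction in which the jaws open and shut (so a half turn about z gives the same grasp; the last joint's range is limited). The gripper opens to 88 mm and grips with 3 to 60 N. Pads are 18 mm wide; open, the fingers measure 123 mm over their backs; the gripper's body (75 mm by 187 mm) begins 45 mm behind the grasp point.
Start: joints at [61.484, 15.12, 91.902, -0, 72.978, -2.114], TCP at [0.3, 0.605, 0.258] pointing down, gripper open.
Joint ranges: [-150.88, 150.88], [-54.13, 125.18], [17.81, 147.31], [-75.09, 255.09], [0, 152.58], [-146.25, 146.25]. Speed limits (degrees/s): [147.25, 147.25, 180, 180, 180, 180].

### API

Orientations are given as a 3x3 rotation matrix whose columns are the frame's x, y, z axes.
In Python, from rig import robot gives the robot as it stands.
- The arm moves only by the shell command python3 -m crank 'ROWS'. ROWS is JSON, a list of rows, each a list of 5 numbers: the closure, from -1 (fully open) to 1 (shut), so that 0 is half open, then the shift along the tool's x, y, z in mm, then the turn about the tool's z in degrees. A call has exactly 8 rows; each row shifts and turns the commanded pose from where the row before left it, along the tool's axes as they then stand; what a row does not reach is not made up. A row lasts 1/8 s, in which the tool goes at most 62.5 mm and 10.7 degrees, less where a joint would pass 70% of its speed; a pose out of reach is approached as far as the arm can. A call is refused whole if a number of a shift passes 62.5 or a number of a turn 10.7, either way. A call with a gripper value outside its range is refused whole. The fingers move at their own pace and stop on an object; the grip force is fixed at half the most. Time passes only in rows, so rows that do not move let the fingers close, or fill a call up. It gives the time, the measured TCP pose, the force and the opening at its end, in the units of the state.
- robot.read_state(): the state, without advancing time (a new reading comes with each control period).
- robot.read_camera(name): name is "scene" or "top" or "wrist"; returns the picture (420x560x3 uint8, red, green, blue); there is no depth.
- robot.get_calibration(name): a dict with "camera_matrix" (3x3 intrinsics, pixels), "position" and "attitude" of the camera in the world; the wrist camera has in their place "tool_from_camera" (4x4, takes a point from camera to tool coordinates, whose origin is the TCP and whose axes are the flange's). Camera axes: x right, y down, z forward; pixel columns grow to the right and rows downward; lengths in m; the calibration is good to about 2 mm. A picture is of the moment at which its call begins: read the wrist's pose just before it. get_calibration takes no time and is no camera call.
- robot.hand_in(): hands the job in, once; it reports no verdict.
The state is a dict: "clock": time; "qpos": joint angles; "qd": joint speeds; "joint_torque": joint torques, N m; "tool_pos": TCP position; "tcp_rot": TCP orientation; "contact_force": force on the tool from outside, world axes, zero at the start; "moment": the same for the moment, N m; "width": finger opening in m.
Only numpy, scipy, OpenCV 4.12 (cv2) and the standard library are available. Lean on these libraries where they do the work, as an engineer would, in place of code of your own. Each camera call takes 0.05 s, during which the arm holds its last target.

## Working session

There is one attempt and no reset: what is moved stays moved. The work goes in short steps, Python scripts to look and compute and a shell command to move; the robot and the scene stay as the last step left them, time stands still between calls to the robot, and variables do not carry over. Pictures are saved under pics/ and viewed, and the job is handed in when it is done.

```bash
ls; mkdir -p pics; python3 - <<'E'
from rig import robot
import cv2
s=robot.read_state(); print(s)
for n in ("scene","top","wrist"):
    c=robot.get_calibration(n); print(n,c)
    cv2.imwrite(f"pics/{n}0.png",robot.read_camera(n)[:,:,::-1])
E
```

```text
pics
{'clock': 0.0, 'qpos': array([ 6.14833195e+01,  1.51682289e+01,  9.19811568e+01, -1.82412673e-03,
        7.29769173e+01, -2.11440290e+00]), 'qd': array([-0.01288043,  0.01479607, -0.04505757, -0.07123965, -0.0898617 ,
        0.00928745]), 'joint_torque': array([-2.07315221e-03, -5.02098227e+01, -3.56884789e+01,  7.28340936e-02,
        2.91968702e-02, -1.41068631e-04]), 'tool_pos': array([0.2998459 , 0.60399968, 0.2563998 ]), 'tcp_rot': array([[-8.95698218e-01,  4.44661276e-01, -1.02566433e-03],
       [ 4.44662456e-01,  8.95696094e-01, -1.95149249e-03],
       [ 5.09303938e-05, -2.20402277e-03, -9.99997570e-01]]), 'contact_force': array([-0.49956278,  0.21382648, -0.20142152]), 'moment': array([ 0.03825764, -0.0084052 , -0.01694578]), 'width': 0.08827659229272963}
scene {'camera_matrix': array([[382.60747197,   0.        , 275.78101175],
       [  0.        , 382.60747197, 203.58091389],
       [  0.        ,   0.        ,   1.        ]]), 'position': array([1.04474519, 0.43420512, 0.85727454]), 'attitude': array([[-0.69515237,  0.55362269, -0.45854673],
       [ 0.71881119, 
[... 309 characters left out ...]
, 'attitude': array([[-0.00482445, -0.99623372,  0.08657425],
       [-0.99990275,  0.00367305, -0.01345392],
       [ 0.01308526, -0.08663074, -0.99615455]])}
wrist {'camera_matrix': array([[329.5007328 ,   0.        , 284.90089203],
       [  0.        , 329.5007328 , 209.81566498],
       [  0.        ,   0.        ,   1.        ]]), 'tool_from_camera': array([[ 3.33564689e-05, -9.64823932e-01, -2.62896898e-01,
         6.75792792e-02],
       [ 9.99999502e-01, -2.30049851e-04,  9.71156586e-04,
         1.05729023e-03],
       [-9.97474508e-04, -2.62896800e-01,  9.64823444e-01,
        -1.27529452e-01],
       [ 0.00000000e+00,  0.00000000e+00,  0.00000000e+00,
         1.00000000e+00]])}
```

View pics/top0.png

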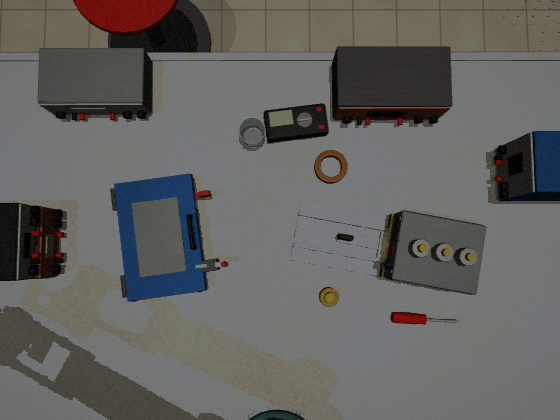

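View pics/scene0.png

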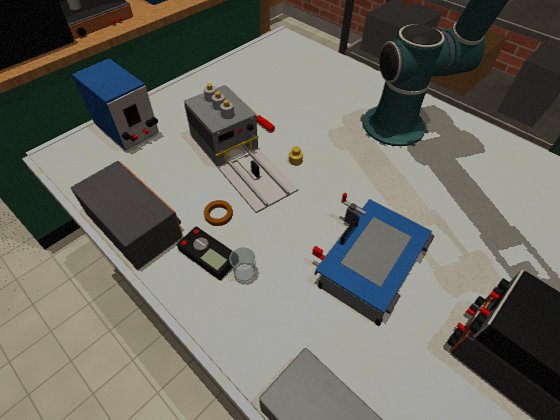

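View pics/wrist0.png

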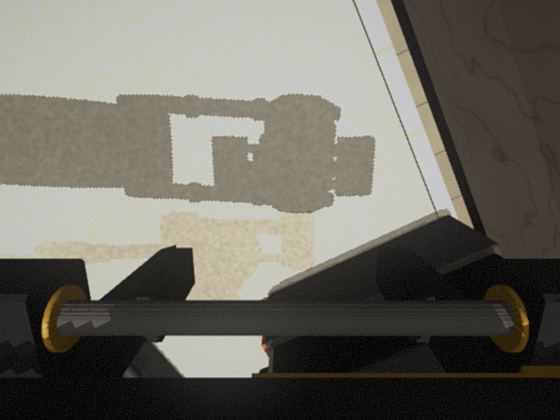

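```bash
python3 - <<'E'
import cv2
a=cv2.imread("pics/top0.png")
cv2.imwrite("pics/t_case.png",cv2.resize(a[160:310,95:245],None,fx=5,fy=4*5/4,interpolation=cv2.INTER_CUBIC)[:600*1250//1000,:][:750])
b=cv2.resize(a[165:315,100:240],None,fx=4,fy=4,interpolation=cv2.INTER_CUBIC);cv2.imwrite("pics/t_case.png",b)
b=cv2.resize(a[180:330,285:495],None,fx=3.8,fy=3.8,interpolation=cv2.INTER_CUBIC);cv2.imwrite("pics/t_cnt.png",b)
a=cv2.imread("pics/scene0.png")
b=cv2.resize(a[180:330,300:440],None,fx=4,fy=4,interpolation=cv2.INTER_CUBIC);cv2.imwrite("pics/s_case.png",b)
E
```

```text
(no output)
```

View pics/t_case.png

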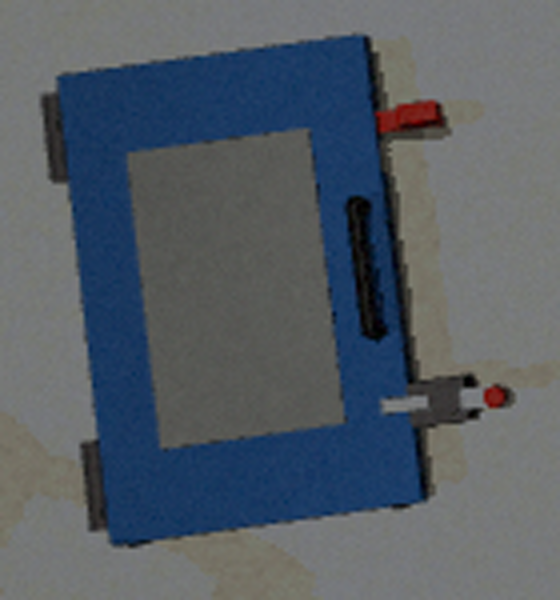

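View pics/t_cnt.png

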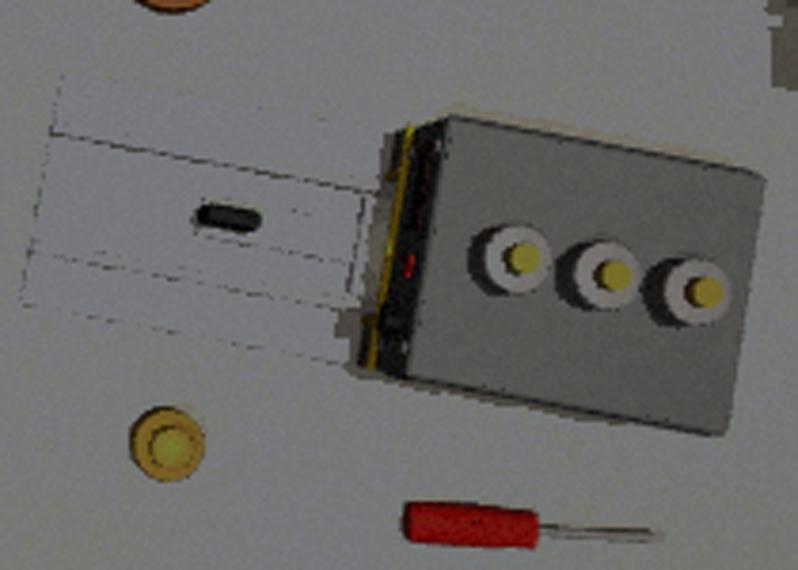

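View pics/s_case.png

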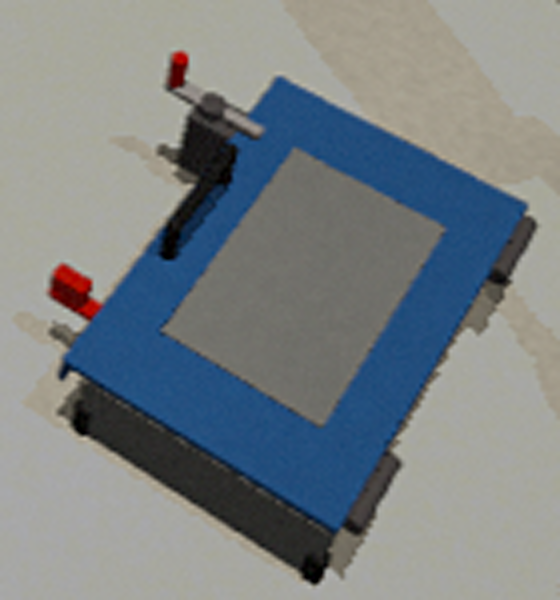

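```bash
cat > h.py <<'E'
import numpy as np, cv2
from rig import robot
from scipy.optimize import least_squares
def cam(n,state=None):
    c=robot.get_calibration(n);K=c["camera_matrix"]
    if n=="wrist":
        T=np.eye(4);T[:3,:3]=state["tcp_rot"];T[:3,3]=state["tool_pos"];T=T@c["tool_from_camera"]
        return K,T[:3,:3],T[:3,3]
    return K,np.array(c["attitude"]),np.array(c["position"])
def proj(C,P):
    K,R,p=C; q=(np.atleast_2d(P)-p)@R@K.T; return q[:,:2]/q[:,2:]
def onz(C,uv,z):
    K,R,p=C; d=R@np.linalg.solve(K,[uv[0],uv[1],1]); return p+d*(z-p[2])/d[2]
def w(pose,P):
    P=np.atleast_2d(np.array(P,float)); c,s=np.cos(pose[2]),np.sin(pose[2])
    return np.c_[pose[0]+c*P[:,0]-s*P[:,1],pose[1]+s*P[:,0]+c*P[:,1],P[:,2]]
def fit(obs,x0):
    f=lambda x:np.concatenate([(proj(cam(n),w(x,P))-uv).ravel() for n,P,uv in obs])
    r=least_squares(f,x0,loss="soft_l1"); return r.x,f(r.x).reshape(-1,2)
def snap(n,name,crop=None,fx=1):
    s=robot.read_state(); a=robot.read_camera(n)[:,:,::-1]
    cv2.imwrite(f"pics/{name}_raw.png",a)
    if crop: u0,v0,u1,v1=crop; a=a[v0:v1,u0:u1]
    a=cv2.resize(a,None,fx=fx,fy=fx,interpolation=cv2.INTER_CUBIC); cv2.imwrite(f"pics/{name}.png",a); return s
E
python3 - <<'E'
from h import *
T=lambda u,v:(100+u/4,165+v/4); S=lambda u,v:(300+u/4,180+v/4); m=1e-3
obs=[("top",[-98*m,-135*m,68*m],T(366,37)),("top",[-98*m,135*m,68*m],T(424,497)),("top",[-85*m,0,103*m],T(366,268)),
("top",[-148*m,80*m,101*m],T(495,396)),("scene",[-148*m,80*m,101*m],S(178,57)),("scene",[-98*m,135*m,68*m],S(279,77)),("scene",[-98*m,-135*m,68*m],S(66,362)),("top",[-122*m,-85*m,70*m],T(422,113)),("scene",[-122*m,-85*m,70*m],S(70,272))]
x,r=fit(obs,[.45,.3,1.5]);print("case",x,np.degrees(x[2]));print(r.round(1))
for nm,p in dict(hinge=[.08,0,.06],handle=[-.085,0,.098],stud=[-.148,.08,.088],pivot=[-.118,.08,.088],tab=[-.122,-.085,.06]).items(): print(nm,w(x,p).round(4))
T=lambda u,v:(285+u/3.8,180+v/3.8)
obs=[("top",[0,.075,.144],T(450,117)),("top",[0,-.075,.144],T(407,377)),("top",[.185,.075,.144],T(763,178)),("top",[.185,-.075,.144],T(723,435)),("top",[-.069,0,.060],T(229,218))]
x,r=fit(obs,[.45,-.25,-1.6]);print("cnt",x,np.degrees(x[2]));print(r.round(1))
print(w(x,[[-.069,0,.04],[.093,0,.012],[-.110,0,.012],[-.272,0,.04]]).round(4))
E
```

```text
case [0.50869932 0.27231169 1.70233578] 97.53665557890923
[[-0.2 -0.7]
 [-0.2  1.6]
 [-1.2 -0.2]
 [-0.5 -0.1]
 [-0.3 -0.5]
 [-1.  -1.5]
 [-2.1 -2.1]
 [-1.3  0.2]
 [-0.1  0.2]]
hinge [[0.4982 0.3516 0.06  ]]
handle [[0.5198 0.188  0.098 ]]
stud [[0.4488 0.1151 0.088 ]]
pivot [[0.4449 0.1448 0.088 ]]
tab [[0.609  0.1625 0.06  ]]
cnt [ 0.48994329 -0.25872623 -1.76779145] -101.28698931147771
[[-1.3 -0.9]
 [-2.  -0.4]
 [ 0.7 -0.5]
 [ 0.2  1. ]
 [13.   1.6]]
[[ 0.5034 -0.1911  0.04  ]
 [ 0.4717 -0.3499  0.012 ]
 [ 0.5115 -0.1509  0.012 ]
 [ 0.5432  0.008   0.04  ]]
```

```bash
cat >> h.py <<'E'
CASE=np.array([0.5087,0.2723,1.70234]); CNT=np.array([0.48994,-0.25873,-1.76779])
def yaw(s): return np.degrees(np.arctan2(s["tcp_rot"][1,1],s["tcp_rot"][0,1]))
def plan(wps,s=None):
    """wps: (x,y,z,yaw_of_tool_y_deg,n,closure); prints rows"""
    s=s or robot.read_state(); p=np.array(s["tool_pos"]);a=yaw(s)
    print("t %.1f"%s["clock"],"at",p.round(4),"yaw %.1f"%a,"w %.1f"%(s["width"]*1e3),"F",s["contact_force"].round(1),"q",s["qpos"].round(0))
    rows=[]
    for x,y,z,b,n,c in wps:
        d=(np.array([x,y,z])-p)/n; t=-(b-a)/n
        for i in range(n):
            r=np.radians(a); ty=np.array([np.cos(r),np.sin(r),0]); tx=np.array([-np.sin(r),np.cos(r),0])
            rows.append([c]+[round(float(v)*1e3,1) for v in (d@tx,d@ty,-d[2])]+[round(t,1)]); a-=t; p=p+d
    print(rows); return rows
E
python3 - <<'E'
from h import *
st=w(CASE,[-.148,.08,.16])[0]
plan([(*st,63.6,12,0),(*st,7.5,6,0)])
print(onz(cam("top"),(345.3,237.4),.06))
E
```

```text
t 0.1 at [0.2999 0.6041 0.2567] yaw 63.6 w 88.0 F [-0.2 -0.2 -0.7] q [61. 15. 92. -0. 73. -2.]
[[0, -29.2, -31.0, 8.1, np.float64(-0.0)], [0, -29.2, -31.0, 8.1, np.float64(-0.0)], [0, -29.2, -31.0, 8.1, np.float64(-0.0)], [0, -29.2, -31.0, 8.1, np.float64(-0.0)], [0, -29.2, -31.0, 8.1, np.float64(-0.0)], [0, -29.2, -31.0, 8.1, np.float64(-0.0)], [0, -29.2, -31.0, 8.1, np.float64(-0.0)], [0, -29.2, -31.0, 8.1, np.float64(-0.0)], [0, -29.2, -31.0, 8.1, np.float64(-0.0)], [0, -29.2, -31.0, 8.1, np.float64(-0.0)], [0, -29.2, -31.0, 8.1, np.float64(-0.0)], [0, -29.2, -31.0, 8.1, np.float64(-0.0)], [0, 0.0, -0.0, -0.0, np.float64(9.4)], [0, 0.0, -0.0, -0.0, np.float64(9.4)], [0, 0.0, -0.0, -0.0, np.float64(9.4)], [0, 0.0, -0.0, -0.0, np.float64(9.4)], [0, 0.0, -0.0, -0.0, np.float64(9.4)], [0, 0.0, -0.0, -0.0, np.float64(9.4)]]
[ 0.50712416 -0.16124584  0.06      ]
```

```bash
sed -i 's/print(rows); return rows/print("[" + ",".join(str([float(v) for v in r]) for r in rows)+"]")/' h.py
python3 -m crank '[[0,-44,-46.5,8,0],[0,-44,-46.5,8,0],[0,-44,-46.5,12,0],[0,-44,-46.5,12,0],[0,-44,-46.5,12,0],[0,-44,-46.5,12,0],[0,-44,-46.5,16,0],[0,-42,-46.5,16,0]]'
python3 -m crank '[[0,0,0,0,9.3],[0,0,0,0,9.3],[0,0,0,0,9.3],[0,0,0,0,9.3],[0,0,0,0,9.3],[0,0,0,0,9.3],[0,0,0,0,0],[0,0,0,0,0]]'
python3 - <<'E'
from h import *
snap("wrist","w1");s=robot.read_state()
plan([(*w(CASE,[-.148,.08,.097])[0],7.5,4,0)],s)
print(proj(cam("wrist",s),w(CASE,[[-.148,.08,.101],[-.118,.08,.09],[-.085,0,.103]])).round(0))
E
```

```text
clock: 1.15
tool_pos: [0.4428, 0.1329, 0.1653]
tcp_rot: [[-0.896, 0.444, 0.001], [0.444, 0.896, 0.0], [-0.001, 0.001, -1.0]]
contact_force: [0.1, 0.4, -0.6]
width: 0.0438
clock: 2.15
tool_pos: [0.4423, 0.1347, 0.1654]
tcp_rot: [[-0.138, 0.99, -0.0], [0.99, 0.138, -0.0], [-0.0, -0.0, -1.0]]
contact_force: [0.5, 0.6, -0.2]
width: 0.0441
t 2.2 at [0.4423 0.1347 0.1654] yaw 7.9 w 44.4 F [ 0.3 -1.1  0.4] q [ 14.  -4. 123.  -0.  61.   6.]
[[0.0, -5.1, 0.9, 17.1, 0.1],[0.0, -5.1, 0.9, 17.1, 0.1],[0.0, -5.1, 0.9, 17.1, 0.1],[0.0, -5.1, 1.0, 17.1, 0.1]]
[[290. 266.]
 [290. 215.]
 [430. 167.]]
```

View pics/w1.png

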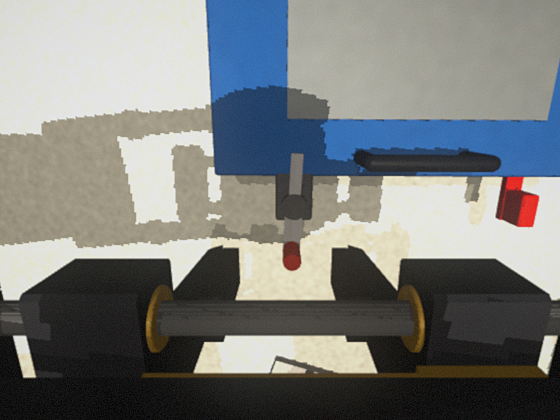

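The wrist view shows the red stud top at about (291,248), the handle bar centre at (428,160), the tab at (520,205), and the lid's front corner at (216,174). I'll refine the case pose from these.

```bash
python3 - <<'E'
from h import *
s=robot.read_state();C=cam("wrist",s)
for n,uv,z in (("stud",(291,248),.101),("bar",(428,158),.103),("barL",(360,158),.1),("barR",(496,160),.1),("corner",(216,174),.068),("tabtop",(510,181),.07)):
    P=onz(C,uv,z); d=P[:2]-CASE[:2]; c,q=np.cos(CASE[2]),np.sin(CASE[2]); print(n,P.round(4),"own",(c*d[0]+q*d[1]).round(4),(-q*d[0]+c*d[1]).round(4))
a=cv2.imread("pics/w1_raw.png")[140:290,200:560];cv2.imwrite("pics/w1c.png",cv2.resize(a,None,fx=2.2,fy=2.2))
E
```

```text
stud [0.4478 0.1269 0.101 ] own -0.1361 0.0794
bar [0.5175 0.1932 0.103 ] own -0.0796 0.0016
barL [0.4797 0.1876 0.1   ] own -0.0802 0.0399
barR [0.5584 0.1973 0.1   ] own -0.0808 -0.0395
corner [0.3915 0.1607 0.068 ] own -0.0953 0.1308
tabtop [0.5917 0.184  0.07  ] own -0.0984 -0.0707
```

View pics/w1c.png

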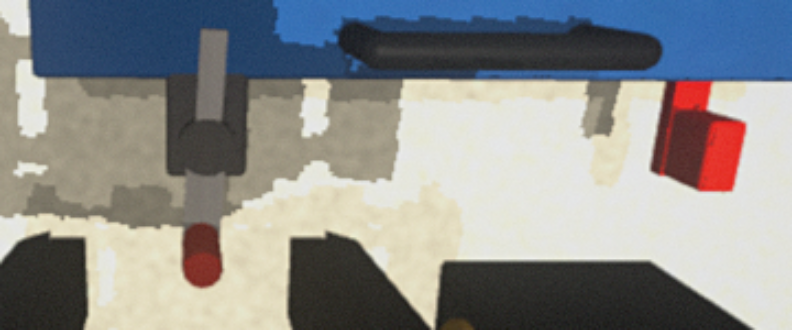

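```bash
python3 - <<'E'
from h import *
s=robot.read_state();C=cam("wrist",s)
K=lambda u,v:(200+u/2.2,140+v/2.2)
for n,uv,z in (("stud",K(202,268),.101),("bar",K(503,50),.1),("corner",K(33,77),.068),("edge",K(500,79),.068),("tabtop",K(720,154),.06)):
    P=onz(C,uv,z); d=P[:2]-CASE[:2]; c,q=np.cos(CASE[2]),np.sin(CASE[2]); print(n,P.round(4),"own",(c*d[0]+q*d[1]).round(4),(-q*d[0]+c*d[1]).round(4))
E
```

```text
stud [0.4496 0.1178 0.101 ] own -0.1454 0.0788
bar [0.5199 0.1904 0.1   ] own -0.0827 -0.0004
corner [0.3909 0.1599 0.068 ] own -0.0959 0.1316
edge [0.5356 0.1794 0.068 ] own -0.0956 -0.0145
tabtop [0.6181 0.1641 0.06  ] own -0.1216 -0.0943
```

```bash
sed -i 's/CASE=np.array(\[0.5087,0.2723/CASE=np.array([0.5088,0.2740/' h.py
python3 - <<'E'
from h import *
plan([(*w(CASE,[-.148,.08,.098])[0],7.5,5,0)])
E
```

```text
t 2.2 at [0.4423 0.1347 0.1654] yaw 7.9 w 44.4 F [ 0.3 -1.1  0.4] q [ 14.  -4. 123.  -0.  61.   6.]
[[0.0, -3.7, 0.8, 13.5, 0.1],[0.0, -3.7, 0.8, 13.5, 0.1],[0.0, -3.7, 0.8, 13.5, 0.1],[0.0, -3.7, 0.8, 13.5, 0.1],[0.0, -3.7, 0.8, 13.5, 0.1]]
```

```bash

python3 -m crank '[[0,-4.5,1,13.5,0],[0,-4.5,1,13.5,0],[0,-4.5,1,13.5,0],[0,-4.5,1,13.5,0],[0,0,0,13.5,0],[1,0,0,0,0],[1,0,0,0,0],[1,0,0,0,0]]'
python3 - <<'E'
from h import *
snap("wrist","w2")
s=robot.read_state()
# arc: stud clockwise: own angle from 180deg (−x) going to 90deg(+y) 
W=[]
p0=s["tool_pos"]; 
for k in range(1,9):
    ph=np.radians(180-k*85/8); q=w(CASE,[-.118+.03*np.cos(ph),.08+.03*np.sin(ph),p0[2]])[0]
    W.append((*q,7.5-k*85/8,1,1))
plan(W,s)
E
```

```text
clock: 3.2
tool_pos: [0.4495, 0.1177, 0.0987]
tcp_rot: [[-0.136, 0.991, 0.001], [0.991, 0.136, 0.0], [0.0, 0.001, -1.0]]
contact_force: [0.3, -0.0, 0.1]
width: 0.0161
t 3.2 at [0.4494 0.1177 0.0987] yaw 7.8 w 12.2 F [-2.9 -0.4  1.3] q [ 12.   2. 126.  -0.  53.   4.]
[[1.0, -0.3, -6.1, -0.0, 10.9],[1.0, 0.5, -5.5, -0.0, 10.6],[1.0, 0.5, -5.5, -0.0, 10.6],[1.0, 0.5, -5.5, -0.0, 10.6],[1.0, 0.5, -5.5, -0.0, 10.6],[1.0, 0.5, -5.5, -0.0, 10.6],[1.0, 0.5, -5.5, -0.0, 10.6],[1.0, 0.5, -5.5, -0.0, 10.6]]
```

View pics/w2.png

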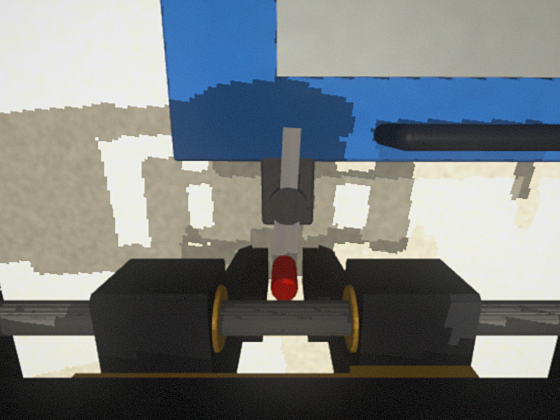

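```bash

python3 -m crank '[[1,0.5,-5.5,0,10.5],[1,0.5,-5.5,0,10.5],[1,0.5,-5.5,0,10.5],[1,0.5,-5.5,0,10.5],[1,0.5,-5.5,0,10.5],[1,0.5,-5.5,0,10.5],[1,0.5,-5.5,0,10.5],[1,0.5,-5.5,0,10.5]]'
python3 - <<'E'
from h import *
s=snap("wrist","w3");print(s["contact_force"],s["moment"])
d=s["tool_pos"][:2]-CASE[:2]; c,q=np.cos(CASE[2]),np.sin(CASE[2]); print("own",(c*d[0]+q*d[1]).round(4),(-q*d[0]+c*d[1]).round(4))
snap("scene","s3",(300,170,460,330),3.5)
E
```

```text
clock: 4.25
tool_pos: [0.4186, 0.1407, 0.0989]
tcp_rot: [[0.972, 0.233, 0.008], [0.233, -0.972, 0.001], [0.008, 0.001, -1.0]]
contact_force: [9.7, -1.0, -10.6]
width: 0.0107
[  9.6655647   -0.96799071 -10.63250493] [-0.0842371  -1.59252427  0.0073847 ]
own -0.1203 0.1069
```

View pics/w3.png

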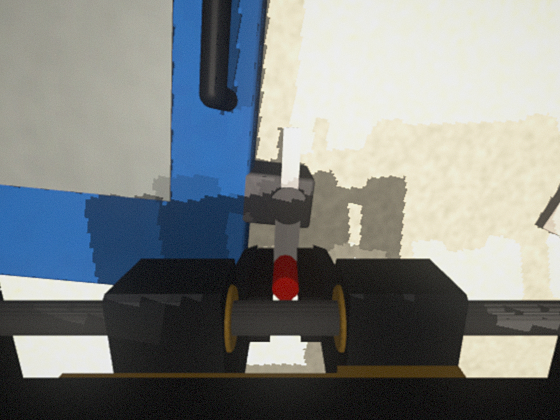

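```bash

python3 -m crank '[[0,0,0,0,0],[0,0,0,0,0],[0,0,0,-15,0],[0,0,0,-20,0],[0,0,0,-20,0],[0,0,0,0,6],[0,0,0,0,0],[0,0,0,0,0]]'
python3 - <<'E'
from h import *
s=robot.read_state()
h=w(CASE,[-.085,0,.15])[0];g=h.copy();g[2]=.102
plan([(*h,-82.5,4,0),(*g,-82.5,2,0)],s)
E
```

```text
clock: 5.35
tool_pos: [0.4153, 0.1401, 0.1533]
tcp_rot: [[0.991, 0.137, 0.0], [0.137, -0.991, 0.0], [0.0, 0.0, -1.0]]
contact_force: [-0.3, -0.1, 0.2]
width: 0.044
t 5.3 at [0.4153 0.1401 0.1533] yaw -82.1 w 44.0 F [-0.3 -0.1  0.2] q [ 15.  -6. 126.  -0.  60.  97.]
[[0.0, 27.6, -8.7, 0.8, 0.1],[0.0, 27.6, -8.7, 0.8, 0.1],[0.0, 27.6, -8.8, 0.8, 0.1],[0.0, 27.6, -8.8, 0.8, 0.1],[0.0, 0.0, -0.0, 24.0, 0.0],[0.0, 0.0, -0.0, 24.0, 0.0]]
```

```bash

python3 -m crank '[[0,27.5,-9,0,0],[0,27.5,-9,0,0],[0,27.5,-9,0,0],[0,27.5,-9,0,0.5],[0,0,0,17,0],[0,0,0,17,0],[0,0,0,17,0],[0,0,0,0,0]]'
python3 -m crank '[[1,0,0,0,0],[1,0,0,0,0],[1,0,0,0,0],[1,0,0,0,0],[1,0,0,-3,0],[1,0,0,-3,0],[1,0,0,-3,0],[1,0,0,0,0]]'
python3 - <<'E'
from h import *
s=snap("wrist","w4");plan([],s)
d=s["tool_pos"][:2]-CASE[:2]; c,q=np.cos(CASE[2]),np.sin(CASE[2]); print("own",(c*d[0]+q*d[1]).round(4),(-q*d[0]+c*d[1]).round(4))
E
```

```text
clock: 6.35
tool_pos: [0.5169, 0.1897, 0.0993]
tcp_rot: [[0.992, 0.127, -0.005], [0.127, -0.992, -0.002], [-0.005, 0.001, -1.0]]
contact_force: [0.9, -0.3, -0.0]
width: 0.0436
clock: 7.35
tool_pos: [0.5199, 0.1912, 0.1113]
tcp_rot: [[0.992, 0.127, 0.001], [0.127, -0.992, 0.001], [0.001, -0.001, -1.0]]
contact_force: [4.3, 1.3, -4.5]
width: 0.0087
t 7.3 at [0.5199 0.1912 0.1113] yaw -82.7 w 8.7 F [ 4.3  1.3 -4.5] q [ 18.  10. 115.   0.  55. 100.]
[]
own -0.0836 -0.0001
```

View pics/w4.png

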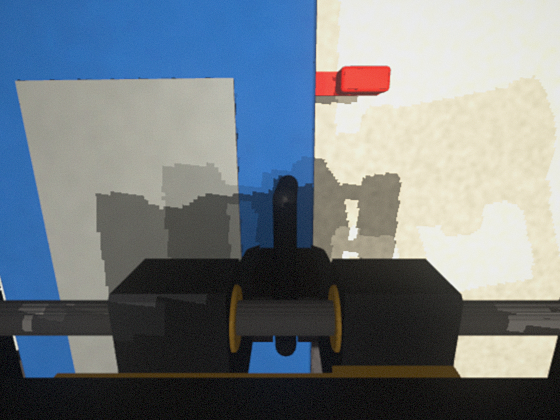

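```bash

python3 -m crank '[[0,0,0,0,0],[0,0,0,0,0],[0,0,0,-15,0],[0,0,0,-20,0],[0,0,0,-20,0],[0,0,0,0,-10.5],[0,0,0,0,-10.5],[0,0,0,0,-10.5]]'
python3 - <<'E'
from h import *
a=cv2.imread("pics/w4_raw.png")[40:130,290:430];cv2.imwrite("pics/w4c.png",cv2.resize(a,None,fx=5,fy=5,interpolation=cv2.INTER_CUBIC))
snap("scene","s4",(300,170,460,330),3.5)
s=robot.read_state();t=w(CASE,[-.125,-.085,.15])[0]
plan([(*s["tool_pos"][:2],s["tool_pos"][2],7.5,6,0),(*t,7.5,4,0)],s)
E
```

```text
clock: 8.4
tool_pos: [0.5199, 0.1908, 0.1675]
tcp_rot: [[0.776, 0.631, 0.001], [0.631, -0.776, 0.001], [0.001, 0.0, -1.0]]
contact_force: [0.4, -0.6, 0.9]
width: 0.0439
t 8.4 at [0.5198 0.1909 0.1674] yaw -50.5 w 44.4 F [-0.1 -0.2  0.9] q [ 18.   6. 112.   0.  61.  68.]
[[0.0, 0.0, 0.0, -0.0, -9.7],[0.0, 0.0, 0.0, -0.0, -9.7],[0.0, 0.0, 0.0, -0.0, -9.7],[0.0, 0.0, 0.0, -0.0, -9.7],[0.0, 0.0, 0.0, -0.0, -9.7],[0.0, 0.0, 0.0, -0.0, -9.7],[0.0, -10.3, 21.3, 4.4, -0.0],[0.0, -10.3, 21.3, 4.4, -0.0],[0.0, -10.3, 21.3, 4.4, -0.0],[0.0, -10.3, 21.3, 4.4, -0.0]]
```

View pics/w4c.png

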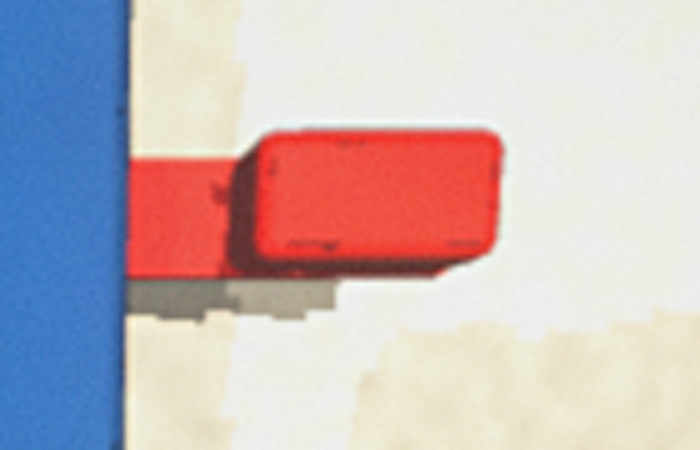

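View pics/s4.png

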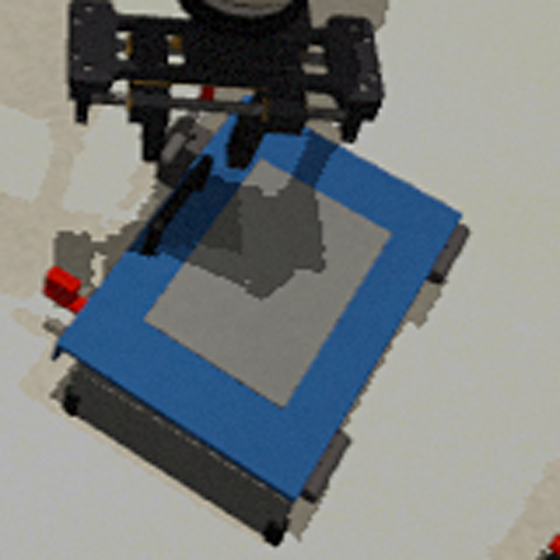

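```bash
python3 - <<'E'
from h import *
S=dict(tool_pos=np.array([0.5199,0.1912,0.1113]),tcp_rot=np.array([[.992,.127,.001],[.127,-.992,.001],[.001,-.001,-1.]]))
P=onz(cam("wrist",S),(365.6,78.6),.07);d=P[:2]-CASE[:2]; c,q=np.cos(CASE[2]),np.sin(CASE[2]); print(P,"own",(c*d[0]+q*d[1]).round(4),(-q*d[0]+c*d[1]).round(4))
print(proj(cam("scene"),w(CASE,[[-.098,-.135,.068],[-.098,-.135,.079]])))
a=cv2.imread("pics/scene0.png")[255:285,300:340];b=cv2.imread("pics/s4_raw.png")[255:285,300:340]
cv2.imwrite("pics/cmp.png",cv2.resize(np.hstack([a,b]),None,fx=9,fy=9,interpolation=cv2.INTER_NEAREST))
E
```

```text
[0.61164905 0.1646767  0.07      ] own -0.1219 -0.0876
[[314.94081957 268.92009641]
 [315.35856049 266.54962375]]
```

View pics/cmp.png

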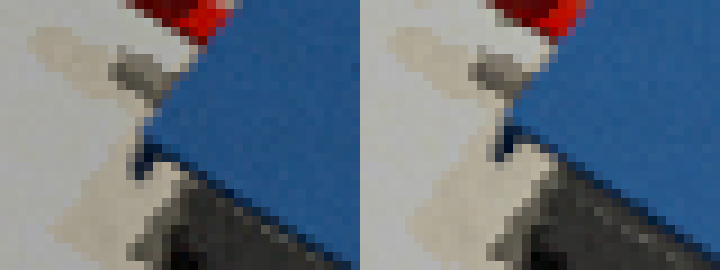

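The comparison crop shows the lid corner about 2 px higher, so the lid is up roughly 9 mm. Next is the tab.

```bash

python3 -m crank '[[0,0,0,0,-9.7],[0,0,0,0,-9.7],[0,0,0,0,-9.7],[0,0,0,0,-9.7],[0,0,0,0,-9.7],[0,0,0,0,-9.7],[0,-10.5,21.5,0,0],[0,-10.5,21.5,0,0]]'
python3 - <<'E'
from h import *
t=w(CASE,[-.127,-.0865,.14])[0];g=t.copy();g[2]=.077
plan([(*t,7.5,3,0),(*g,7.5,3,0)])
E
```

```text
clock: 9.45
tool_pos: [0.5654, 0.1752, 0.1672]
tcp_rot: [[-0.12, 0.993, 0.001], [0.993, 0.12, 0.0], [0.0, 0.001, -1.0]]
contact_force: [-1.0, -0.1, -0.4]
width: 0.0441
t 9.4 at [0.5654 0.1752 0.1672] yaw 6.9 w 44.1 F [-1.  -0.1 -0.4] q [ 15.  10. 108.   0.  62.   8.]
[[0.0, -7.0, 14.5, 9.1, -0.2],[0.0, -7.1, 14.5, 9.1, -0.2],[0.0, -7.1, 14.5, 9.1, -0.2],[0.0, 0.0, -0.0, 21.0, 0.0],[0.0, 0.0, -0.0, 21.0, 0.0],[0.0, 0.0, -0.0, 21.0, 0.0]]
```

```bash

python3 -m crank '[[0,-6,13.5,9,0],[0,-6,13.5,9,0],[0,-6,13.5,9,0],[0,0,0,20,0],[0,0,0,20,0],[0,0,0,20,0],[0,0,0,0,0],[0,0,0,0,0]]'
python3 - <<'E'
from h import *
s=snap("wrist","w5");plan([],s)
d=s["tool_pos"][:2]-CASE[:2]; c,q=np.cos(CASE[2]),np.sin(CASE[2]); print("own",(c*d[0]+q*d[1]).round(4),(-q*d[0]+c*d[1]).round(4))
E
```

```text
clock: 10.45
tool_pos: [0.6072, 0.1624, 0.0791]
tcp_rot: [[-0.122, 0.993, 0.0], [0.993, 0.122, 0.0], [0.0, 0.0, -1.0]]
contact_force: [0.5, 0.6, 0.6]
width: 0.0438
t 10.4 at [0.6072 0.1624 0.0791] yaw 7.0 w 43.8 F [0.5 0.6 0.6] q [ 13.  19. 107.   0.  54.   6.]
[]
own -0.1236 -0.0829
```

View pics/w5.png

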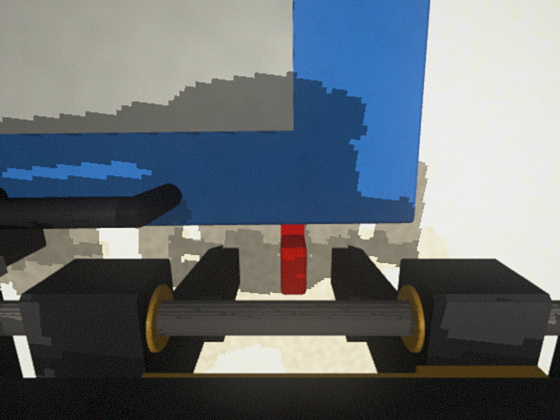

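```bash

python3 -m crank '[[1,0,0,0,0],[1,0,0,0,0],[1,0,0,0,0],[1,0,0,0,0],[1,0,-5,0,0],[1,0,-5,0,0],[1,0,-5,0,0],[1,0,-3,0,0]]'
python3 -m crank '[[1,0,0,0,0],[1,0,-1,0,0],[1,0,0,0,0],[1,0,-1,0,0],[1,0,0,0,0],[1,0,0,0,0],[1,0,0,0,0],[1,0,0,0,0]]'
python3 - <<'E'
from h import *
s=snap("wrist","w6");plan([],s)
d=s["tool_pos"][:2]-CASE[:2]; c,q=np.cos(CASE[2]),np.sin(CASE[2]); print("own",(c*d[0]+q*d[1]).round(4),(-q*d[0]+c*d[1]).round(4))
E
```

```text
clock: 11.5
tool_pos: [0.5893, 0.1597, 0.0795]
tcp_rot: [[-0.122, 0.993, 0.001], [0.993, 0.122, -0.0], [-0.0, 0.001, -1.0]]
contact_force: [1.0, -1.8, 4.0]
width: 0.0115
clock: 12.5
tool_pos: [0.5889, 0.1598, 0.0795]
tcp_rot: [[-0.122, 0.993, 0.003], [0.993, 0.122, 0.0], [-0.0, 0.003, -1.0]]
contact_force: [6.1, -2.6, 4.0]
width: 0.0116
t 12.5 at [0.5889 0.1598 0.0795] yaw 7.0 w 11.6 F [ 6.1 -2.6  4. ] q [ 13.  18. 109.  -0.  53.   6.]
[]
own -0.1237 -0.0644
```

View pics/w6.png

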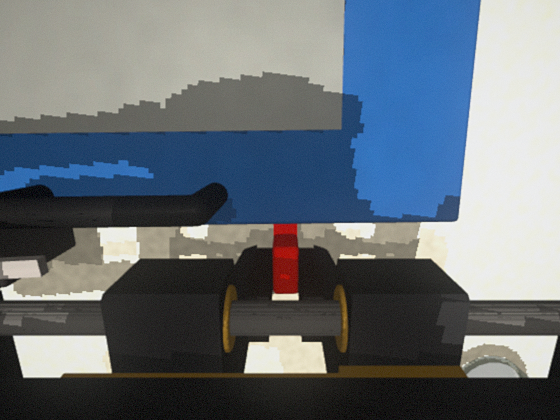

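```bash

python3 -m crank '[[0,0,1,0,0],[0,0,0,0,0],[0,0,0,-25,0],[0,0,0,-25,0],[0,0,0,-25,0],[0,0,0,0,10.5],[0,0,0,0,10.5],[0,0,0,0,10.5]]'
python3 -m crank '[[0,0,0,0,10.5],[0,0,0,0,10.5],[0,0,0,0,10.5],[0,0,0,0,10.5],[0,0,0,0,10.5],[0,0,0,0,5.5],[0,0,0,0,0],[0,0,0,0,0]]'
python3 - <<'E'
from h import *
t=w(CASE,[-.0818,0,.15])[0];g=t.copy();g[2]=.113
plan([(*t,-82.5,3,0),(*g,-82.5,2,0)])
E
```

```text
clock: 13.55
tool_pos: [0.5869, 0.1601, 0.1529]
tcp_rot: [[0.42, 0.907, -0.003], [0.907, -0.42, -0.0], [-0.001, -0.003, -1.0]]
contact_force: [-0.6, -0.8, -0.9]
width: 0.044
clock: 14.55
tool_pos: [0.5876, 0.1599, 0.1534]
tcp_rot: [[0.991, 0.132, -0.002], [0.132, -0.991, -0.0], [-0.002, -0.0, -1.0]]
contact_force: [-0.6, 0.3, 0.3]
width: 0.044
t 14.6 at [0.5876 0.1599 0.1534] yaw -82.4 w 44.0 F [-0.6  0.3  0.3] q [ 13.  13. 106.   0.  61.  95.]
[[0.0, -21.0, -13.9, 1.1, 0.0],[0.0, -21.1, -13.9, 1.1, 0.0],[0.0, -21.1, -13.9, 1.1, 0.0],[0.0, 0.0, 0.0, 18.5, -0.0],[0.0, 0.0, 0.0, 18.5, -0.0]]
```

```bash

python3 -m crank '[[0,-21,-14,1,0],[0,-21,-14,1,0],[0,-21,-14,1,0],[0,0,0,18.5,0],[0,0,0,18.5,0],[0,0,0,0,0],[1,0,0,0,0],[1,0,0,0,0]]'
python3 -m crank '[[1,0,0,0,0],[1,0,0,0,0],[1,0,0,0,0],[1,0,0,0,0],[1,0,0,0,0],[1,0,0,0,0],[1,0,0,0,0],[1,0,0,0,0]]'
python3 - <<'E'
from h import *
s=snap("wrist","w7")
W=[];T0=s["tool_pos"]
def bar(th): return np.array([.08-.165*np.cos(th)+.038*np.sin(th),0,.06+.165*np.sin(th)+.038*np.cos(th)])
d=s["tool_pos"][:2]-CASE[:2]; c,q=np.cos(CASE[2]),np.sin(CASE[2]); print("own",(c*d[0]+q*d[1]).round(4),(-q*d[0]+c*d[1]).round(4))
off=T0-w(CASE,bar(.06))[0]
for th in np.linspace(.06,1.88,17)[1:]:
    W.append((*(w(CASE,bar(th))[0]+off),-82.4,1,1))
plan(W,s)
E
```

```text
clock: 15.55
tool_pos: [0.5212, 0.1932, 0.1145]
tcp_rot: [[0.992, 0.13, 0.001], [0.13, -0.992, 0.0], [0.001, -0.0, -1.0]]
contact_force: [0.0, 0.7, -0.1]
width: 0.026
clock: 16.55
tool_pos: [0.5211, 0.1915, 0.1145]
tcp_rot: [[0.991, 0.131, 0.001], [0.131, -0.991, -0.003], [0.001, 0.003, -1.0]]
contact_force: [0.6, -8.1, 1.3]
width: 0.0088
own -0.0834 -0.0014
t 16.6 at [0.5211 0.1915 0.1145] yaw -82.5 w 8.8 F [ 0.6 -8.1  1.3] q [ 18.  10. 114.  -0.  56. 100.]
[[1.0, 0.0, -6.5, -18.1, -0.1],[1.0, 0.0, -8.5, -17.3, -0.0],[1.0, 0.0, -10.4, -16.2, -0.0],[1.0, 0.0, -12.2, -14.9, -0.0],[1.0, 0.0, -13.8, -13.4, -0.0],[1.0, 0.0, -15.2, -11.8, -0.0],[1.0, 0.0, -16.5, -10.0, -0.0],[1.0, 0.0, -17.5, -8.0, -0.0],[1.0, 0.0, -18.3, -6.0, -0.0],[1.0, 0.0, -18.9, -3.9, -0.0],[1.0, 0.0, -19.2, -1.7, -0.0],[1.0, 0.0, -19.2, 0.5, -0.0],[1.0, 0.0, -19.1, 2.6, -0.0],[1.0, 0.0, -18.6, 4.8, -0.0],[1.0, 0.0, -18.0, 6.9, -0.0],[1.0, 0.0, -17.1, 8.9, -0.0]]
```

View pics/w7.png

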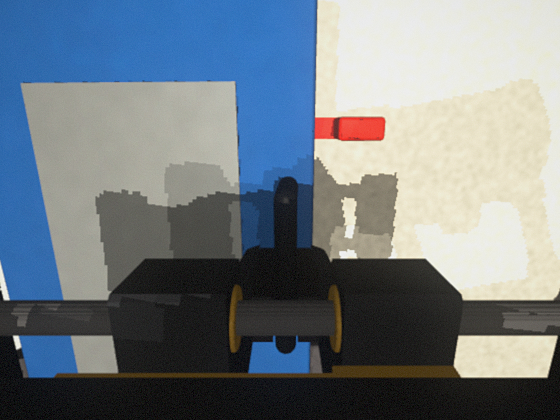

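```bash

python3 -m crank '[[1,0,-5,-18,0],[1,0,-8.5,-17.5,0],[1,0,-10.5,-16,0],[1,0,-12,-15,0],[1,0,-14,-13.5,0],[1,0,-15,-12,0],[1,0,-16.5,-10,0],[1,0,-17.5,-8,0]]'
python3 - <<'E'
from h import *
s=robot.read_state();
d=s["tool_pos"][:2]-CASE[:2]; c,q=np.cos(CASE[2]),np.sin(CASE[2]); print("own",(c*d[0]+q*d[1]).round(4),(-q*d[0]+c*d[1]).round(4))
snap("scene","s7",(260,120,480,330),2.6)
plan([])
E
```

```text
clock: 17.6
tool_pos: [0.5084, 0.2886, 0.2273]
tcp_rot: [[0.991, 0.131, 0.002], [0.131, -0.991, -0.006], [0.002, 0.006, -1.0]]
contact_force: [-2.1, -10.7, 10.1]
width: 0.0093
own 0.0146 -0.0015
t 17.6 at [0.508  0.2913 0.2282] yaw -82.5 w 8.7 F [-3.2 -9.1 14.1] q [ 27.   7. 105.  -0.  68. 110.]
[]
```

View pics/s7.png

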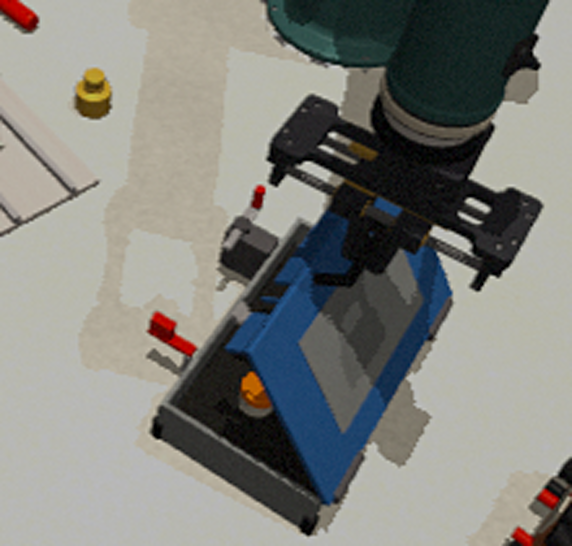

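```bash

python3 -m crank '[[1,0,-17,-4,0],[1,0,-18,-3,0],[1,0,-19,-1.5,0],[1,0,-19,1,0],[1,0,-19,3,0],[1,0,-18.5,5,0],[1,0,-18,7,0],[1,0,-17,9,0]]'
python3 - <<'E'
from h import *
s=robot.read_state();
d=s["tool_pos"][:2]-CASE[:2]; c,q=np.cos(CASE[2]),np.sin(CASE[2]); print("own",(c*d[0]+q*d[1]).round(4),(-q*d[0]+c*d[1]).round(4))
snap("scene","s8",(260,120,480,330),2.6)
snap("wrist","w8")
plan([])
E
```

```text
clock: 18.65
tool_pos: [0.4883, 0.4385, 0.2119]
tcp_rot: [[0.991, 0.131, 0.002], [0.131, -0.991, 0.005], [0.003, -0.005, -1.0]]
contact_force: [-4.5, 0.2, 8.7]
width: 0.0086
own 0.1658 -0.0012
t 18.8 at [0.4879 0.4402 0.2106] yaw -82.4 w 8.7 F [-4.4  7.   6.5] q [ 40.  15.  97.   0.  67. 122.]
[]
```

View pics/s8.png

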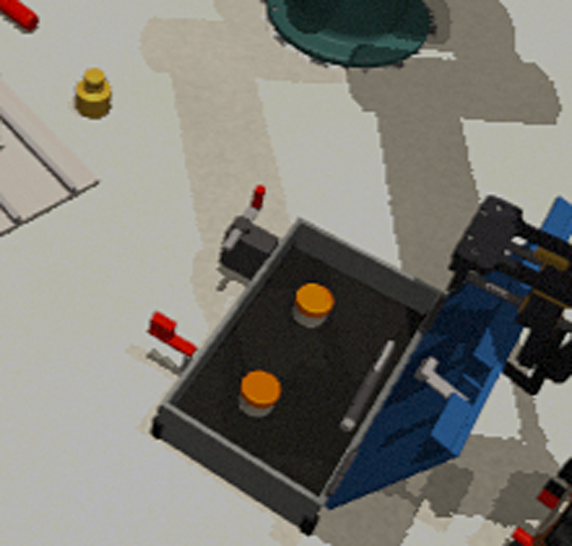

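View pics/w8.png

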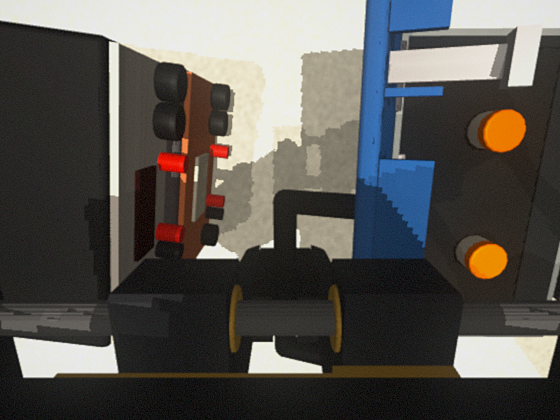

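```bash

python3 -m crank '[[0.45,0,0,0,0],[0.45,0,0,0,0],[0.45,0,0,0,0],[0.45,0,-6,0,0],[0.45,0,0,-10,0],[0.45,0,0,-20,0],[0.45,0,0,-30,0],[0.45,0,0,-30,0]]'
python3 - <<'E'
from h import *
def own(P):
    d=P[:2]-CASE[:2]; c,q=np.cos(CASE[2]),np.sin(CASE[2]); return (c*d[0]+q*d[1]).round(4),(-q*d[0]+c*d[1]).round(4)
for uv in ((314,296),(261,386)):
    P=onz(cam("scene"),(260+uv[0]/2.6,120+uv[1]/2.6),.05);print(P,own(P))
plan([])
snap("scene","s9",(260,120,480,330),2.6)
E
```

```text
clock: 19.75
tool_pos: [0.4879, 0.4414, 0.2997]
tcp_rot: [[0.991, 0.13, 0.001], [0.13, -0.991, 0.0], [0.001, -0.0, -1.0]]
contact_force: [-0.4, 0.6, 0.6]
width: 0.024
[0.45078824 0.24389982 0.05      ] (np.float64(-0.0222), np.float64(0.0615))
[0.56950436 0.26626844 0.05      ] (np.float64(-0.0156), np.float64(-0.0592))
t 19.8 at [0.4879 0.4414 0.2997] yaw -82.5 w 24.0 F [-0.4  0.6  0.6] q [ 40.  12.  91.  -0.  77. 122.]
[]
```

View pics/s9.png

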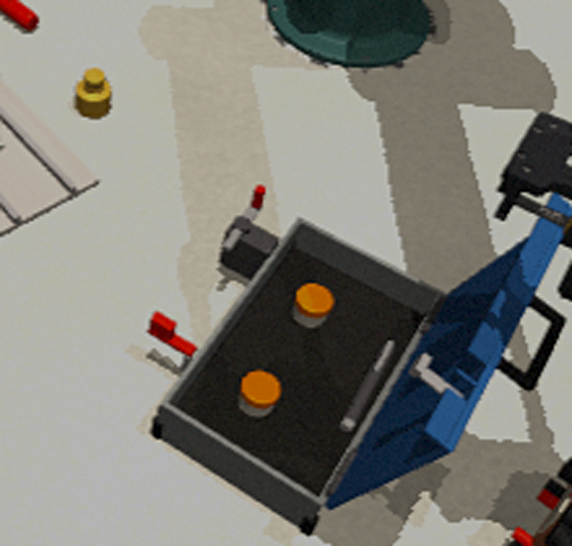

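```bash
python3 - <<'E'
from h import *
plan([(.488,.441,.30,-11.3,7,0),(.500,-.155,.30,-11.3,13,0),(.505,-.159,.15,-11.3,4,0)])
E
```

```text
t 19.8 at [0.4895 0.4428 0.3053] yaw -82.5 w 24.2 F [1.3 0.3 3.3] q [ 40.  12.  91.  -0.  77. 122.]
[[0.0, -0.2, 0.2, 0.8, -10.2],[0.0, -0.3, 0.2, 0.8, -10.2],[0.0, -0.3, 0.1, 0.8, -10.2],[0.0, -0.3, 0.1, 0.8, -10.2],[0.0, -0.3, 0.0, 0.8, -10.2],[0.0, -0.3, -0.1, 0.8, -10.2],[0.0, -0.3, -0.1, 0.8, -10.2],[0.0, -44.8, 9.9, -0.0, -0.0],[0.0, -44.8, 9.9, -0.0, -0.0],[0.0, -44.8, 9.9, -0.0, -0.0],[0.0, -44.8, 9.9, -0.0, -0.0],[0.0, -44.8, 9.9, -0.0, -0.0],[0.0, -44.8, 9.9, -0.0, -0.0],[0.0, -44.8, 9.9, -0.0, -0.0],[0.0, -44.8, 9.9, -0.0, -0.0],[0.0, -44.8, 9.9, -0.0, -0.0],[0.0, -44.8, 9.9, -0.0, -0.0],[0.0, -44.8, 9.9, -0.0, -0.0],[0.0, -44.8, 9.9, -0.0, -0.0],[0.0, -44.8, 9.9, -0.0, -0.0],[0.0, -0.7, 1.4, 37.5, 0.0],[0.0, -0.7, 1.4, 37.5, 0.0],[0.0, -0.7, 1.4, 37.5, 0.0],[0.0, -0.7, 1.4, 37.5, 0.0]]
```

```bash

python3 -m crank '[[0,0,0,0,-10.2],[0,0,0,0,-10.2],[0,0,0,0,-10.2],[0,0,0,0,-10.2],[0,0,0,0,-10.2],[0,0,0,0,-10.2],[0,0,0,0,-10.2],[0,-45,10,0,0]]'
python3 -m crank '[[0,-45,10,0,0],[0,-45,10,0,0],[0,-45,10,0,0],[0,-45,10,0,0],[0,-45,10,0,0],[0,-45,10,0,0],[0,-45,10,0,0],[0,-45,10,0,0]]'
python3 -m crank '[[0,-45,10,0,0],[0,-45,10,0,0],[0,-45,10,0,0],[0,-45,10,0,0],[0,0,0,40,0],[0,0,0,40,0],[0,0,0,40,0],[0,0,0,35,0]]'
python3 - <<'E'
from h import *
s=snap("wrist","w10");plan([(.505,-.159,.10,-11.3,4,0)],s)
print(proj(cam("wrist",s),[.507,-.161,.06]))
snap("top","t10",(90,150,310,320),3.5)
E
```

```text
clock: 20.8
tool_pos: [0.4889, 0.3969, 0.2977]
tcp_rot: [[0.188, 0.982, 0.001], [0.982, -0.188, 0.001], [0.001, 0.0, -1.0]]
contact_force: [-0.5, 0.6, 0.1]
width: 0.0443
clock: 21.8
tool_pos: [0.4979, 0.0252, 0.2983]
tcp_rot: [[0.193, 0.981, 0.001], [0.981, -0.193, -0.0], [0.0, 0.001, -1.0]]
contact_force: [0.4, 0.6, 0.0]
width: 0.0439
clock: 22.8
tool_pos: [0.5023, -0.1577, 0.1417]
tcp_rot: [[0.193, 0.981, 0.0], [0.981, -0.193, -0.0], [-0.0, 0.0, -1.0]]
contact_force: [0.7, -0.5, 0.6]
width: 0.0437
t 22.8 at [ 0.5023 -0.1577  0.1417] yaw -11.1 w 43.7 F [ 0.7 -0.5  0.6] q [-20.   5. 117.  -0.  58.  -9.]
[[0.0, -0.2, 0.7, 10.4, 0.0],[0.0, -0.2, 0.7, 10.4, 0.0],[0.0, -0.2, 0.7, 10.4, 0.0],[0.0, -0.2, 0.7, 10.4, 0.0]]
[[292.43971074 229.9390706 ]]
```

View pics/w10.png

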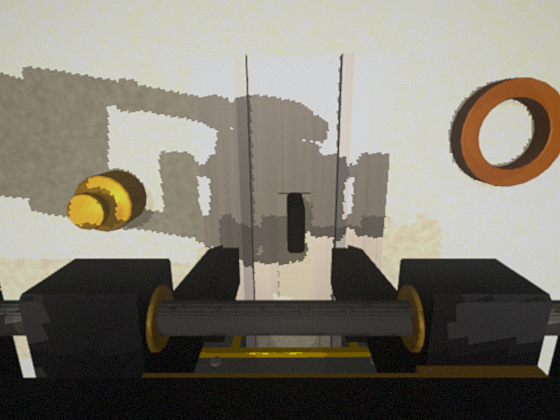

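View pics/t10.png

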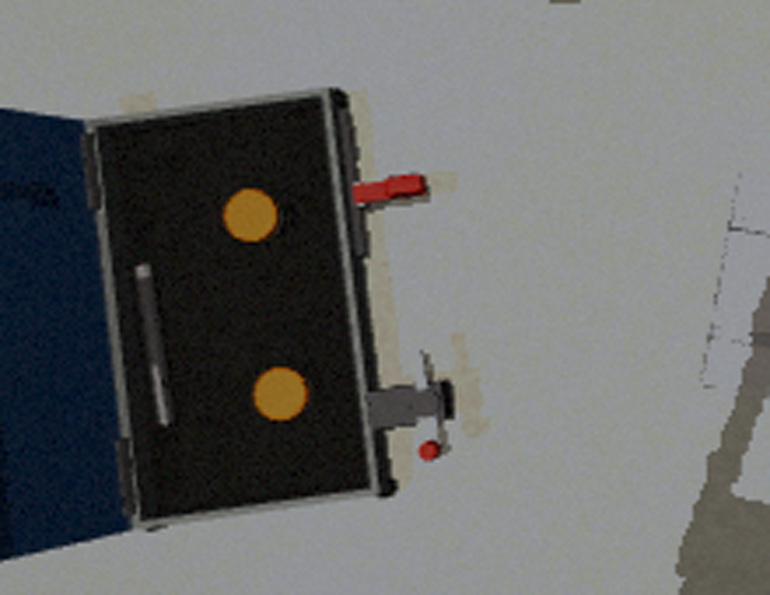

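```bash
python3 - <<'E'
from h import *
s=robot.read_state();C=cam("wrist",s)
a=np.radians(-101.3);ax=np.array([np.cos(a),np.sin(a),0]);
h=np.array([.507,-.161,.06])
for e in(-17,17):
  for z in (.06,.014):
    p=h+ax*e*1e-3;p[2]=z;print(e,z,proj(C,p))
# rails: lines at u=248 and 342 near v=150 ; z .018
for uv in((248,60),(252,290),(341,60),(336,250)): print(onz(C,uv,.018))
im=cv2.imread("pics/w10_raw.png")[50:300,200:400];cv2.imwrite("pics/w10c.png",cv2.resize(im,None,fx=3,fy=2.4*1.0,interpolation=cv2.INTER_CUBIC))
E
```

```text
-17 0.06 [[298.68039207 207.54316084]]
-17 0.014 [[296.76635594 192.58265456]]
17 0.06 [[297.96710732 256.3231309 ]]
17 0.014 [[296.23563819 233.73359655]]
[ 0.49438348 -0.04435475  0.018     ]
[ 0.45836692 -0.21811996  0.018     ]
[ 0.55778267 -0.05689521  0.018     ]
[ 0.53274334 -0.19598883  0.018     ]
```

View pics/w10c.png

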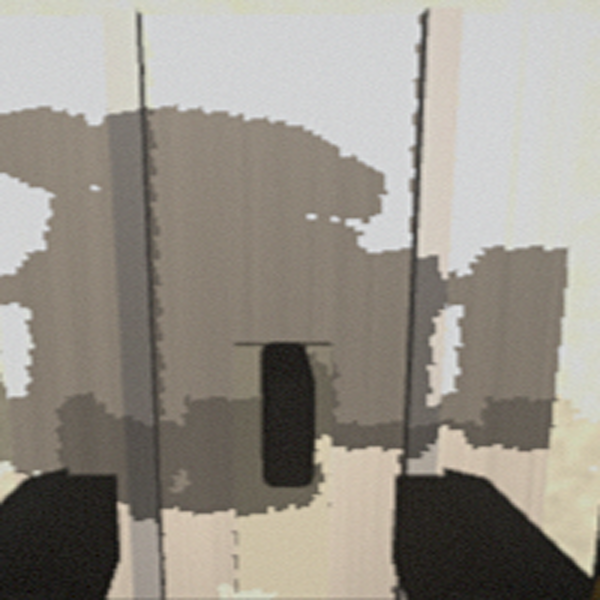

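```bash

python3 -m crank '[[0,0,4,24,0],[0,0,0,24,0],[0,0,0,24,0],[0,0,0,23,0],[0,0,0,0,0],[1,0,0,0,0],[1,0,0,0,0],[1,0,0,0,0]]'
python3 - <<'E'
from h import *
s=robot.read_state()
ux=np.array([np.cos(CNT[2]),np.sin(CNT[2])])
tgt=w(CNT,[-.110-.162,0,.045])[0]
print(tgt, np.linalg.norm(tgt[:2]-s["tool_pos"][:2]))
plan([(*tgt[:2],s["tool_pos"][2],-11.3,8,1)],s)
E
```

```text
clock: 23.9
tool_pos: [0.5073, -0.1585, 0.0487]
tcp_rot: [[0.193, 0.981, 0.002], [0.981, -0.193, -0.001], [-0.0, 0.002, -1.0]]
contact_force: [1.7, -0.2, 0.7]
width: 0.0164
[0.54317639 0.00800936 0.045     ] 0.17032596801597527
t 23.9 at [ 0.5073 -0.1585  0.0487] yaw -11.1 w 16.4 F [ 1.7 -0.2  0.7] q [-20.  13. 120.   0.  48.  -9.]
[[1.0, 21.3, 0.4, -0.0, 0.0],[1.0, 21.3, 0.4, -0.0, 0.0],[1.0, 21.3, 0.4, -0.0, 0.0],[1.0, 21.3, 0.4, -0.0, 0.0],[1.0, 21.3, 0.4, -0.0, 0.0],[1.0, 21.3, 0.3, -0.0, 0.0],[1.0, 21.3, 0.3, -0.0, 0.0],[1.0, 21.3, 0.3, -0.0, 0.0]]
```

```bash

python3 -m crank '[[1,0,0,0,0],[1,0,0,0,0],[1,0,0,0,0],[1,6,0,0,0],[1,12,0,0,0],[1,15,0,0,0],[1,15,0,0,0],[1,15,0,0,0]]'
python3 -m crank '[[1,15,0.5,0,0],[1,15,0.5,0,0],[1,15,0.5,0,0],[1,15,0.5,0,0],[1,15,0.5,0,0],[1,15,0,0,0],[1,12,0,0,0],[1,5,0,0,0]]'
python3 - <<'E'
from h import *
s=snap("wrist","w11");plan([],s)
snap("top","t11",(270,150,500,320),3.4)
E
```

```text
clock: 24.9
tool_pos: [0.5195, -0.0973, 0.0485]
tcp_rot: [[0.192, 0.981, 0.001], [0.981, -0.192, -0.002], [-0.002, 0.002, -1.0]]
contact_force: [-1.0, -4.8, 5.5]
width: 0.0115
clock: 25.9
tool_pos: [0.5419, 0.0081, 0.0478]
tcp_rot: [[0.192, 0.981, 0.0], [0.981, -0.192, -0.001], [-0.001, 0.0, -1.0]]
contact_force: [-0.5, -4.6, 6.0]
width: 0.0118
t 25.9 at [0.5419 0.0081 0.0478] yaw -11.0 w 11.8 F [-0.5 -4.6  6. ] q [ -2.  14. 118.  -0.  48.   9.]
[]
```

View pics/t11.png

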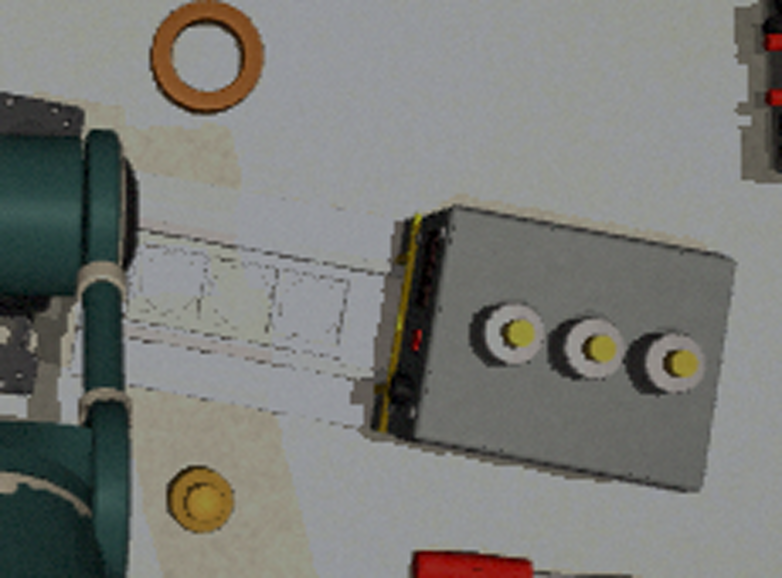

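View pics/w11.png

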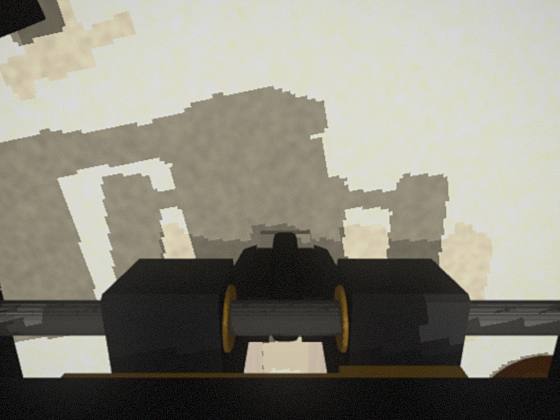

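```bash

python3 -m crank '[[0,0,0,0,0],[0,0,0,0,0],[0,0,0,0,0],[0,0,0,-35,0],[0,0,0,-35,0],[0,0,0,-40,0],[0,0,0,-40,0],[0,0,0,0,0]]'
python3 - <<'E'
from h import *
Tp=cam("top")
A=onz(Tp,(90+281/3.5,150+394/3.5),.05);B=onz(Tp,(90+250/3.5,150+215/3.5),.05);print(A,B)
snap("top","t12",(90,150,410,320),2.5)
plan([(A[0]-.004,A[1],.19,-11,7,-.3)])
for uv in((172,277),(241,293),(312,309)): print(onz(Tp,(270+uv[0]/3.4,150+uv[1]/3.4),.015))
E
```

```text
clock: 27.0
tool_pos: [0.5443, 0.0081, 0.2015]
tcp_rot: [[0.193, 0.981, 0.008], [0.981, -0.193, -0.0], [0.001, 0.008, -1.0]]
contact_force: [0.4, 0.8, 0.0]
width: 0.044
[0.45133386 0.24184782 0.05      ] [0.56949655 0.26394558 0.05      ]
t 27.1 at [0.5427 0.0081 0.1991] yaw -11.1 w 44.1 F [-0.6  0.3  0.5] q [ -2.   3. 112.   0.  65.   9.]
[[-0.3, 30.1, -19.8, 1.3, -0.0],[-0.3, 30.1, -19.8, 1.3, -0.0],[-0.3, 30.1, -19.8, 1.3, -0.0],[-0.3, 30.2, -19.8, 1.3, -0.0],[-0.3, 30.2, -19.8, 1.3, -0.0],[-0.3, 30.2, -19.8, 1.3, -0.0],[-0.3, 30.2, -19.8, 1.3, -0.0]]
[ 0.52275817 -0.10841042  0.015     ]
[ 0.51131221 -0.1568125   0.015     ]
[ 0.49986606 -0.20659601  0.015     ]
```

View pics/t12.png

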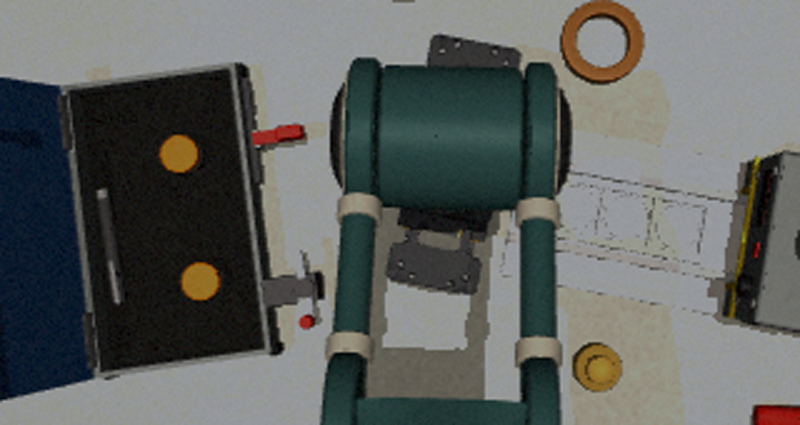

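```bash

python3 -m crank '[[-0.4,30,-20,2,0],[-0.4,30,-20,2,0],[-0.4,30,-20,2,0],[-0.4,30,-20,2,0],[-0.4,30,-20,2,0],[-0.4,30,-19.5,0,0],[-0.4,30,-19.5,0,0],[-0.4,0,0,30,0]]'
python3 - <<'E'
from h import *
s=snap("wrist","w13");plan([(.451,.243,.05,-11,5,-.4)],s)
print(proj(cam("wrist",s),[.451,.243,.05]))
E
```

```text
clock: 28.05
tool_pos: [0.4455, 0.2433, 0.1574]
tcp_rot: [[0.19, 0.982, 0.002], [0.982, -0.19, 0.002], [0.002, 0.001, -1.0]]
contact_force: [-0.1, -0.0, 0.0]
width: 0.0617
t 28.1 at [0.4455 0.2433 0.1574] yaw -10.9 w 61.7 F [-0.1 -0.   0. ] q [ 26.   2. 118.   0.  60.  37.]
[[-0.4, 0.2, 1.1, 21.5, 0.0],[-0.4, 0.2, 1.1, 21.5, 0.0],[-0.4, 0.2, 1.1, 21.5, 0.0],[-0.4, 0.2, 1.1, 21.5, 0.0],[-0.4, 0.2, 1.1, 21.5, 0.0]]
[[291.79700734 215.15321018]]
```

View pics/w13.png

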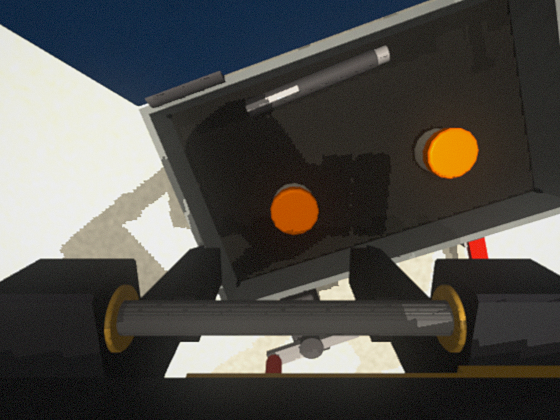

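```bash

python3 -m crank '[[-0.4,0.5,2,22,0],[-0.4,0.5,2,22,0],[-0.4,0.5,1.5,22,0],[-0.4,0.5,1.5,22,0],[-0.4,0,0,20,0],[-0.4,0,0,0,0],[1,0,0,0,0],[1,0,0,0,0]]'
python3 -m crank '[[1,0,0,0,0],[1,0,0,0,0],[1,0,0,-15,0],[1,0,0,-25,0],[1,0,0,-30,0],[1,0,0,-30,0],[1,0,0,-30,0],[1,0,0,0,0]]'
python3 - <<'E'
from h import *
s=snap("wrist","w14");plan([],s)
E
```

```text
clock: 29.1
tool_pos: [0.4536, 0.2418, 0.0504]
tcp_rot: [[0.193, 0.981, 0.001], [0.981, -0.193, 0.001], [0.001, 0.001, -1.0]]
contact_force: [-0.6, -0.3, -0.0]
width: 0.044
clock: 30.1
tool_pos: [0.455, 0.2426, 0.1831]
tcp_rot: [[0.192, 0.981, 0.006], [0.981, -0.192, 0.003], [0.004, 0.006, -1.0]]
contact_force: [-0.2, 0.2, 0.1]
width: 0.0354
t 30.1 at [0.455  0.2426 0.1831] yaw -11.1 w 35.4 F [-0.2  0.2  0.1] q [ 25.   1. 116.   0.  62.  36.]
[]
```

View pics/w14.png

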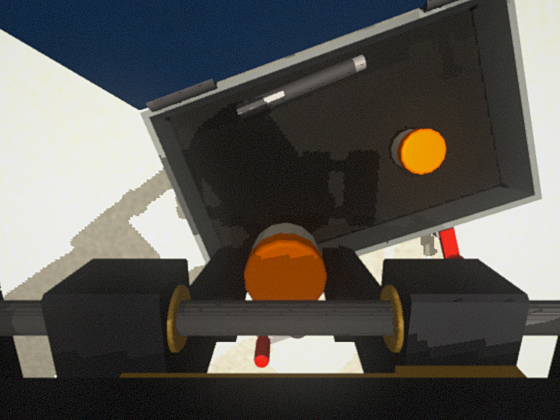

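```bash
python3 - <<'E'
from h import *
plan([(.51,-.13,.18,-11.3,11,1),(.51,-.135,.14,-11.3,2,1)])
E
```

```text
t 30.1 at [0.4538 0.242  0.181 ] yaw -11.1 w 35.2 F [-1.  -0.5 -1.3] q [ 25.   1. 116.   0.  62.  36.]
[[1.0, -32.2, 11.5, 0.1, 0.0],[1.0, -32.2, 11.5, 0.1, 0.0],[1.0, -32.2, 11.5, 0.1, 0.0],[1.0, -32.2, 11.6, 0.1, 0.0],[1.0, -32.2, 11.6, 0.1, 0.0],[1.0, -32.2, 11.6, 0.1, 0.0],[1.0, -32.2, 11.6, 0.1, 0.0],[1.0, -32.2, 11.6, 0.1, 0.0],[1.0, -32.2, 11.6, 0.1, 0.0],[1.0, -32.2, 11.6, 0.1, 0.0],[1.0, -32.2, 11.6, 0.1, 0.0],[1.0, -2.5, 0.5, 20.0, 0.0],[1.0, -2.5, 0.5, 20.0, 0.0]]
```

```bash

python3 -m crank '[[1,-20,7,0,0],[1,-32,11.5,0,0],[1,-32,11.5,0,0],[1,-32,11.5,0,0],[1,-32,11.5,0,0],[1,-32,11.5,0,0],[1,-32,11.5,0,0],[1,-32,11.5,0,0]]'
python3 -m crank '[[1,-32,11.5,0,0],[1,-32,11.5,0,0],[1,-32,11.5,0,0],[1,-12,4,20,0],[1,-3,1,20,0],[1,0,0,0,0],[1,0,0,0,0],[1,0,0,0,0]]'
python3 - <<'E'
from h import *
s=snap("wrist","w15");plan([],s)
for m in ((.510,-.152),(.511,-.157)):
  print([proj(cam("wrist",s),w([*m,CNT[2]],[[x,0,.012]])[0].round(4))[0].round(0) for x in(-.05,0,.05)])
E
```

```text
clock: 31.15
tool_pos: [0.4906, -0.0157, 0.1775]
tcp_rot: [[0.193, 0.981, -0.003], [0.981, -0.193, 0.0], [-0.0, -0.003, -1.0]]
contact_force: [0.7, -0.4, -0.2]
width: 0.0353
clock: 32.15
tool_pos: [0.5098, -0.131, 0.1402]
tcp_rot: [[0.192, 0.981, 0.001], [0.981, -0.192, -0.0], [-0.0, 0.001, -1.0]]
contact_force: [0.3, 0.2, -0.3]
width: 0.0349
t 32.1 at [ 0.5098 -0.131   0.1402] yaw -11.1 w 34.9 F [ 0.3  0.2 -0.3] q [-17.   5. 117.   0.  58.  -6.]
[]
[array([290., 172.]), array([290., 233.]), array([289., 288.])]
[array([293., 178.]), array([292., 238.]), array([291., 293.])]
```

View pics/w15.png

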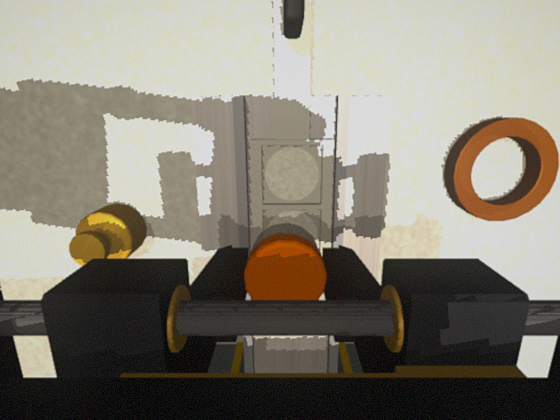

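```bash
python3 - <<'E'
from h import *
s=robot.read_state();C=cam("wrist",s)
c=cv2.resize(cv2.imread("pics/w15_raw.png")[90:250,220:360],None,fx=4,fy=3.7,interpolation=cv2.INTER_CUBIC);cv2.imwrite("pics/w15c.png",c)
P=[onz(C,uv,.017) for uv in((263,143),(321,143),(263,204),(323,204))];print(np.round(P,4),np.mean(P,0))
print(onz(C,(292,173.5),.012))
E
```

```text
[[ 0.5041 -0.0769  0.017 ]
 [ 0.5467 -0.0852  0.017 ]
 [ 0.4943 -0.1229  0.017 ]
 [ 0.5405 -0.1319  0.017 ]] [ 0.52139844 -0.10422808  0.017     ]
[ 0.52108091 -0.10437919  0.012     ]
```

View pics/w15c.png

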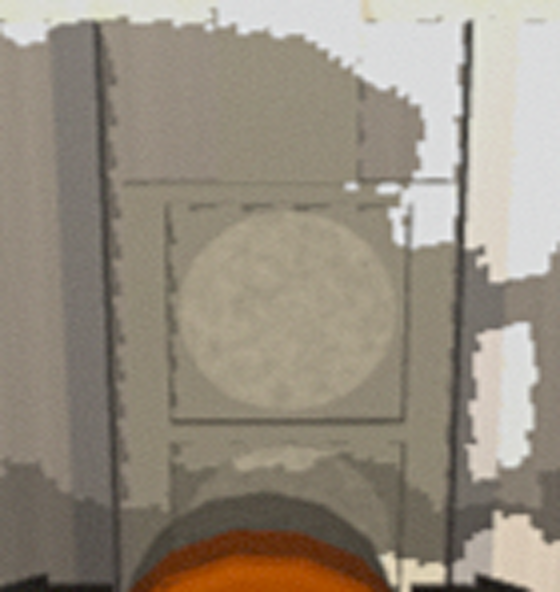

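```bash
python3 - <<'E'
from h import *
s=robot.read_state();C=cam("wrist",s)
print([proj(C,s["tool_pos"]+np.r_[s["tcp_rot"][:2,0]*r,0]) .round(0) for r in (-.018,0,.018)])
plan([(.5113,-.1535,.09,-11.3,3,1),(.5113,-.1535,.0435,-11.3,3,1)],s)
c=cv2.resize(cv2.imread("pics/w15_raw.png")[210:390,180:400],None,fx=3.3,fy=3.3,interpolation=cv2.INTER_CUBIC);cv2.imwrite("pics/w15d.png",c)
E
```

```text
[array([[285., 323.]]), array([[285., 286.]]), array([[285., 247.]])]
t 32.2 at [ 0.5099 -0.1311  0.1404] yaw -11.1 w 35.3 F [ 0.9  0.2 -0.7] q [-17.   5. 117.   0.  58.  -6.]
[[1.0, -7.2, 1.9, 16.8, 0.1],[1.0, -7.2, 1.9, 16.8, 0.1],[1.0, -7.2, 1.9, 16.8, 0.1],[1.0, 0.0, 0.0, 15.5, -0.0],[1.0, 0.0, 0.0, 15.5, -0.0],[1.0, 0.0, 0.0, 15.5, -0.0]]
```

View pics/w15d.png

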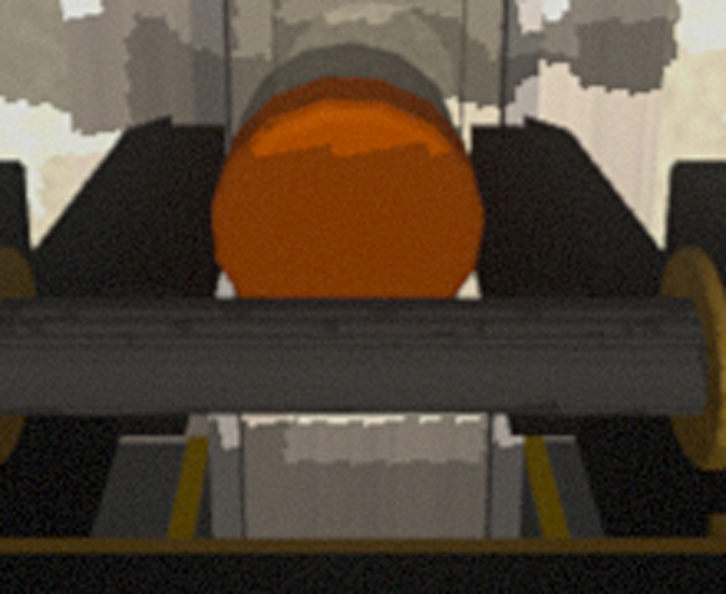

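```bash

python3 -m crank '[[1,-8.5,2,17,0],[1,-8.5,2,17,0],[1,-8,2,17,0],[1,0,0,15,0],[1,0,0,15,0],[1,0,0,15,0],[1,0,0,0,0],[1,0,0,0,0]]'
python3 - <<'E'
from h import *
plan([(.5106,-.157,.0425,-11.3,1,1)])
E
```

```text
clock: 33.2
tool_pos: [0.5104, -0.1567, 0.0433]
tcp_rot: [[0.192, 0.981, -0.0], [0.981, -0.192, 0.0], [0.0, -0.0, -1.0]]
contact_force: [-0.5, -0.1, 0.1]
width: 0.0351
t 33.2 at [ 0.5104 -0.1567  0.0433] yaw -11.1 w 35.1 F [-0.5 -0.1  0.1] q [-20.  13. 119.  -0.  47.  -9.]
[[1.0, -0.2, 0.3, 0.8, 0.2]]
```

```bash

python3 -m crank '[[1,0,0,1,0],[1,0,0,0,0],[-0.2,0,0,0,0],[-0.2,0,0,0,0],[-0.2,0,0,-20,0],[-0.2,0,0,-30,0],[-0.2,0,0,-40,0],[-0.2,0,0,-40,0]]'
python3 - <<'E'
from h import *
s=snap("wrist","w16");plan([],s)
print(proj(cam("wrist",s),w([.5113,-.1535,CNT[2]],[[0,0,.042]])))
snap("top","t16",(90,150,410,320),2.5)
E
```

```text
clock: 34.2
tool_pos: [0.5101, -0.1569, 0.1736]
tcp_rot: [[0.193, 0.981, -0.0], [0.981, -0.193, 0.0], [0.0, -0.0, -1.0]]
contact_force: [0.3, 0.1, -0.2]
width: 0.0531
t 34.2 at [ 0.5101 -0.1569  0.1736] yaw -11.1 w 53.1 F [ 0.3  0.1 -0.2] q [-20.   4. 114.   0.  62.  -9.]
[]
[[285.42163268 203.37165673]]
```

View pics/w16.png

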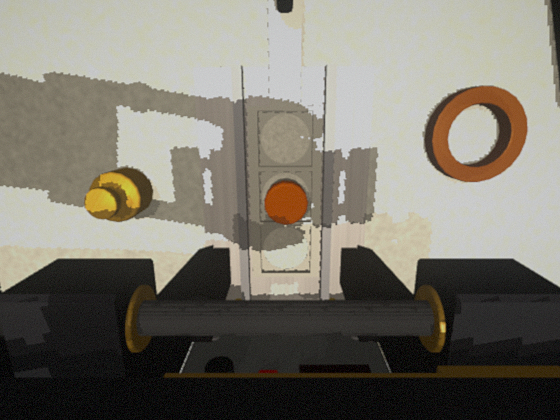

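View pics/t16.png

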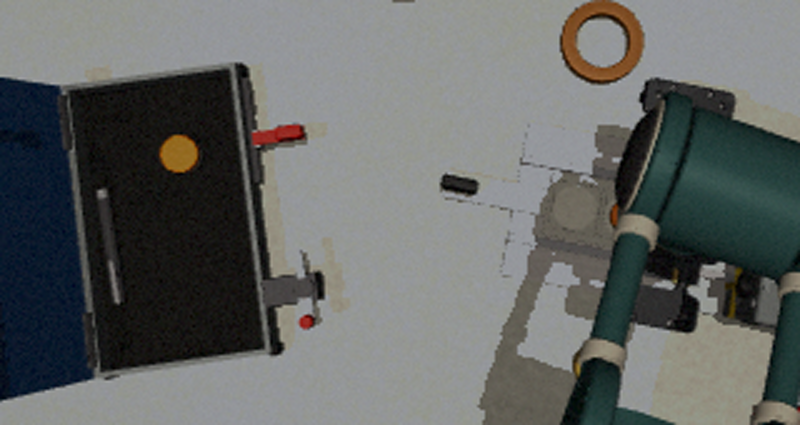

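```bash
python3 - <<'E'
from h import *
plan([(.568,.262,.155,-11.1,12,-.4)])
E
```

```text
t 34.3 at [ 0.5138 -0.1582  0.1781] yaw -11.1 w 52.9 F [0.6 0.7 1.2] q [-20.   4. 114.   0.  62.  -9.]
[[-0.4, 35.2, -2.3, 1.9, -0.0],[-0.4, 35.2, -2.3, 1.9, -0.0],[-0.4, 35.2, -2.3, 1.9, -0.0],[-0.4, 35.2, -2.3, 1.9, -0.0],[-0.4, 35.2, -2.3, 1.9, -0.0],[-0.4, 35.2, -2.3, 1.9, -0.0],[-0.4, 35.2, -2.3, 1.9, -0.0],[-0.4, 35.2, -2.3, 1.9, -0.0],[-0.4, 35.2, -2.3, 1.9, -0.0],[-0.4, 35.2, -2.3, 1.9, -0.0],[-0.4, 35.2, -2.3, 1.9, -0.0],[-0.4, 35.2, -2.3, 1.9, -0.0]]
```

```bash

python3 -m crank '[[-0.4,35,-2.3,0,0],[-0.4,35,-2.3,0,0],[-0.4,35,-2.3,0,0],[-0.4,35,-2.3,0,0],[-0.4,35,-2.3,0,0],[-0.4,35,-2.3,0,0],[-0.4,35,-2.3,0,0],[-0.4,35,-2.3,0,0]]'
python3 -m crank '[[-0.4,35,-2.3,5,0],[-0.4,35,-2.3,5,0],[-0.4,35,-2.3,5,0],[-0.4,35,-2.3,5,0],[-0.4,0,0,0,0],[-0.4,0,0,0,0],[-0.4,0,0,0,0],[-0.4,0,0,0,0]]'
python3 - <<'E'
from h import *
s=snap("wrist","w17");plan([(.5695,.266,.05,-11,5,-.4)],s)
print(proj(cam("wrist",s),[.5695,.266,.05]))
E
```

```text
clock: 35.3
tool_pos: [0.5456, 0.1224, 0.1714]
tcp_rot: [[0.193, 0.981, -0.001], [0.981, -0.193, -0.0], [-0.001, -0.001, -1.0]]
contact_force: [-0.0, 0.7, 0.3]
width: 0.0619
clock: 36.3
tool_pos: [0.5642, 0.2596, 0.1527]
tcp_rot: [[0.194, 0.981, 0.0], [0.981, -0.194, -0.0], [-0.0, 0.0, -1.0]]
contact_force: [-0.2, 0.8, 0.3]
width: 0.0617
t 36.3 at [0.5642 0.2596 0.1527] yaw -11.2 w 61.7 F [-0.2  0.8  0.3] q [ 22.  14. 105.  -0.  61.  34.]
[[-0.4, 1.5, 0.8, 20.5, -0.0],[-0.4, 1.5, 0.8, 20.5, -0.0],[-0.4, 1.5, 0.8, 20.5, -0.0],[-0.4, 1.5, 0.8, 20.5, -0.0],[-0.4, 1.5, 0.8, 20.5, -0.0]]
[[290.12211014 207.9959354 ]]
```

View pics/w17.png

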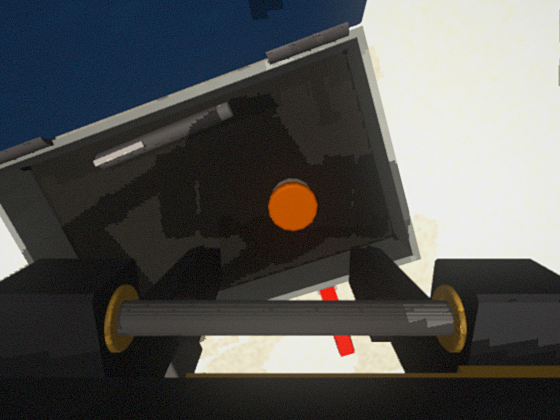

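```bash

python3 -m crank '[[-0.4,2,1.2,22,0],[-0.4,2,1.2,22,0],[-0.4,2,1.2,22,0],[-0.4,2,1.2,22,0],[-0.4,0.5,0,15,0],[-0.4,0,0,0,0],[1,0,0,0,0],[1,0,0,0,0]]'
python3 -m crank '[[1,0,0,0,0],[1,0,0,0,0],[1,0,0,-15,0],[1,0,0,-25,0],[1,0,0,-30,0],[1,0,0,-30,0],[1,0,0,-30,0],[1,0,0,0,0]]'
python3 - <<'E'
from h import *
s=snap("wrist","w18");t=w([.5113,-.1535,CNT[2]],[[-.05,0,.16]])[0];print(t)
plan([(t[0],t[1]+.02,.18,-11.2,12,1)],s)
C=cam("wrist",s);print([proj(C,s["tool_pos"]+np.r_[s["tcp_rot"][:2,0]*r,0]) .round(0) for r in (-.018,0,.018)])
c=cv2.resize(cv2.imread("pics/w18_raw.png")[150:390,130:440],None,fx=2.5,fy=2.5,interpolation=cv2.INTER_CUBIC);cv2.imwrite("pics/w18d.png",c)
E
```

```text
clock: 37.35
tool_pos: [0.5713, 0.2683, 0.0507]
tcp_rot: [[0.192, 0.981, 0.002], [0.981, -0.192, 0.001], [0.001, 0.002, -1.0]]
contact_force: [0.0, 0.1, 0.6]
width: 0.0437
clock: 38.35
tool_pos: [0.5726, 0.2689, 0.1836]
tcp_rot: [[0.192, 0.981, 0.007], [0.981, -0.193, 0.003], [0.004, 0.006, -1.0]]
contact_force: [-0.1, 0.6, 0.3]
width: 0.0353
[ 0.5210861  -0.10446703  0.16      ]
t 38.4 at [0.5726 0.2689 0.1836] yaw -11.1 w 35.3 F [-0.1  0.6  0.3] q [ 23.  13. 102.   0.  64.  34.]
[[1.0, -29.7, 1.5, 0.3, 0.0],[1.0, -29.7, 1.5, 0.3, 0.0],[1.0, -29.7, 1.5, 0.3, 0.0],[1.0, -29.7, 1.5, 0.3, 0.0],[1.0, -29.7, 1.5, 0.3, 0.0],[1.0, -29.7, 1.5, 0.3, 0.0],[1.0, -29.7, 1.5, 0.3, 0.0],[1.0, -29.7, 1.5, 0.3, 0.0],[1.0, -29.7, 1.5, 0.3, 0.0],[1.0, -29.7, 1.5, 0.3, 0.0],[1.0, -29.7, 1.5, 0.3, 0.0],[1.0, -29.7, 1.5, 0.3, 0.0]]
[array([[285., 323.]]), array([[285., 286.]]), array([[285., 247.]])]
```

View pics/w18d.png

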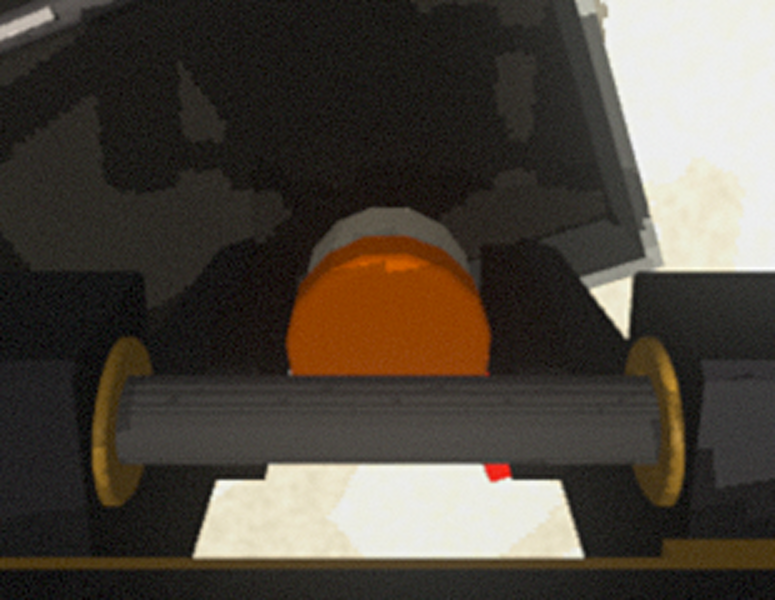

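```bash

python3 -m crank '[[1,-20,1,0,0],[1,-30,1.5,0,0],[1,-30,1.5,0,0],[1,-30,1.5,0,0],[1,-30,1.5,0,0],[1,-30,1.5,0,0],[1,-30,1.5,0,0],[1,-30,1.5,0,0]]'
python3 -m crank '[[1,-30,1.5,0,0],[1,-30,1.5,0,0],[1,-30,1.5,0,0],[1,-30,1.5,5,0],[1,-5,1,5,0],[1,0,0,0,0],[1,0,0,0,0],[1,0,0,0,0]]'
python3 - <<'E'
from h import *
s=snap("wrist","w19")
plan([(.5214,-.103,.10,-11.2,3,1),(.5214,-.103,.0427,-11.2,4,1)],s)
snap("top","t19",(250,150,500,320),3)
E
```

```text
clock: 39.4
tool_pos: [0.5353, 0.038, 0.1773]
tcp_rot: [[0.193, 0.981, -0.004], [0.981, -0.193, -0.001], [-0.001, -0.004, -1.0]]
contact_force: [-0.3, -0.2, 0.2]
width: 0.0353
clock: 40.4
tool_pos: [0.5205, -0.0832, 0.1696]
tcp_rot: [[0.191, 0.981, 0.0], [0.981, -0.191, 0.0], [0.0, 0.0, -1.0]]
contact_force: [0.4, 1.0, -0.6]
width: 0.0353
t 40.4 at [ 0.5205 -0.0832  0.1696] yaw -11.0 w 35.3 F [ 0.4  1.  -0.6] q [-12.   3. 115.   0.  61.  -1.]
[[1.0, -6.4, 1.6, 23.2, 0.1],[1.0, -6.4, 1.6, 23.2, 0.1],[1.0, -6.4, 1.6, 23.2, 0.1],[1.0, 0.0, 0.0, 14.3, -0.0],[1.0, 0.0, 0.0, 14.3, -0.0],[1.0, 0.0, 0.0, 14.3, -0.0],[1.0, 0.0, 0.0, 14.3, -0.0]]
```

View pics/w19.png

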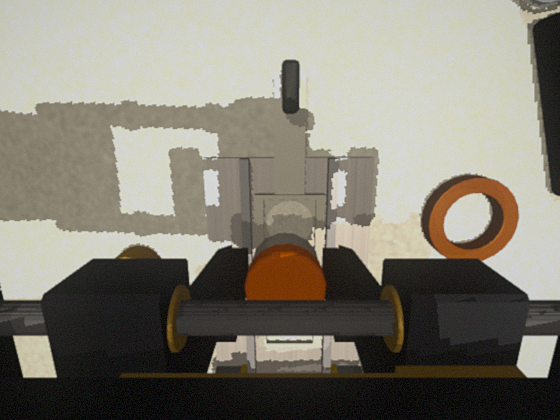

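View pics/t19.png

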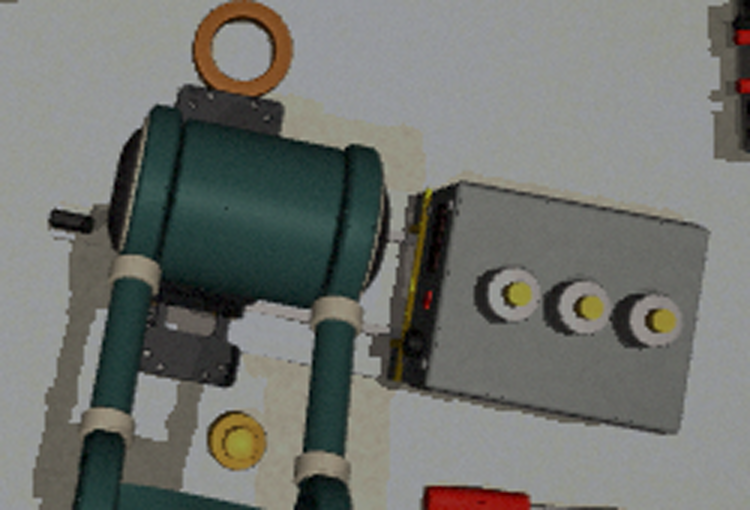

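```bash
python3 - <<'E'
from h import *
snap("scene","s19",(170,80,350,230),4)
E
```

```text
(no output)
```

View pics/s19.png

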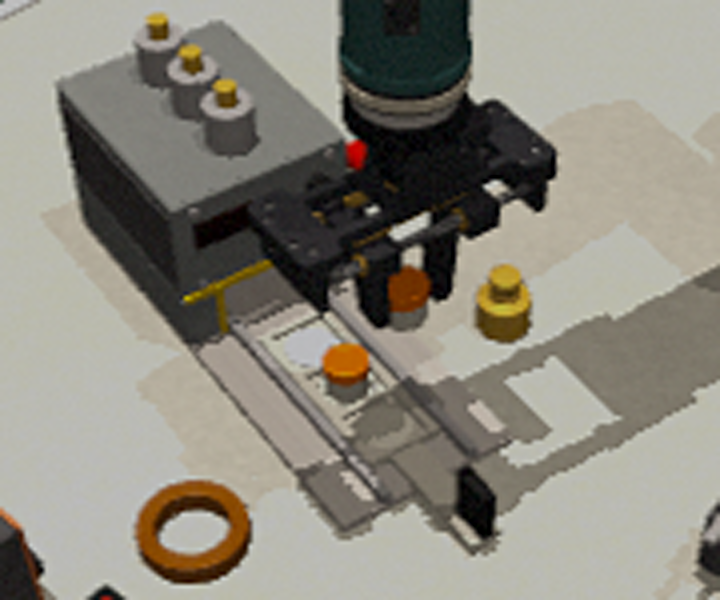

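The middle pot still stands in its compartment at crop (345,370). The front compartment is free.

```bash

python3 -m crank '[[1,-6.5,1.7,23,0],[1,-6.5,1.7,23,0],[1,-6.5,1.7,23,0],[1,0,0,14.5,0],[1,0,0,14.5,0],[1,0,0,14.5,0],[1,0,0,13,0],[1,0,0,0,0]]'
python3 - <<'E'
from h import *
plan([(.5214,-.103,.0425,-11.2,1,1)])
E
```

```text
clock: 41.55
tool_pos: [0.521, -0.1039, 0.0431]
tcp_rot: [[0.192, 0.981, -0.002], [0.981, -0.192, 0.0], [0.0, -0.002, -1.0]]
contact_force: [0.2, 0.8, -0.1]
width: 0.0354
t 41.5 at [ 0.521  -0.1039  0.0431] yaw -11.1 w 35.4 F [ 0.2  0.8 -0.1] q [-14.  13. 120.   0.  47.  -3.]
[[1.0, 0.9, 0.2, 0.6, 0.1]]
```

```bash

python3 -m crank '[[1,0.5,0,0.7,0],[1,0,0,0,0],[-0.2,0,0,0,0],[-0.2,0,0,0,0],[-0.2,0,0,-20,0],[-0.2,0,0,-35,0],[-0.2,0,0,-40,0],[-0.2,0,0,-40,0]]'
python3 - <<'E'
from h import *
s=snap("wrist","w20");
snap("scene","s20",(170,80,350,230),4)
h=w([.5113,-.1535,CNT[2]],[[-.162,0,.048]])[0];print(h)
print(proj(cam("wrist",s),w([.5113,-.1535,CNT[2]],[[0,0,.042],[-.05,0,.042],[-.162,0,.06]])))
plan([(h[0],h[1],.17,-11.2,3,-.1),(h[0],h[1],.048,-11.2,4,-.1)],s)
E
```

```text
clock: 42.55
tool_pos: [0.5214, -0.1036, 0.1796]
tcp_rot: [[0.193, 0.981, -0.0], [0.981, -0.193, -0.0], [-0.0, -0.0, -1.0]]
contact_force: [1.1, -0.4, -0.1]
width: 0.0527
[0.54300697 0.00536682 0.048     ]
[[284.37936046 262.3516577 ]
 [284.55033916 206.84191047]
 [285.01089989  56.38599089]]
t 42.5 at [ 0.5214 -0.1036  0.1796] yaw -11.1 w 52.7 F [ 1.1 -0.4 -0.1] q [-14.   3. 114.  -0.  63.  -3.]
[[-0.1, 37.0, 0.1, 3.2, 0.0],[-0.1, 37.0, 0.1, 3.2, 0.0],[-0.1, 37.0, 0.0, 3.2, 0.0],[-0.1, -0.0, -0.0, 30.5, -0.0],[-0.1, -0.0, -0.0, 30.5, -0.0],[-0.1, -0.0, -0.0, 30.5, -0.0],[-0.1, -0.0, -0.0, 30.5, -0.0]]
```

View pics/w20.png

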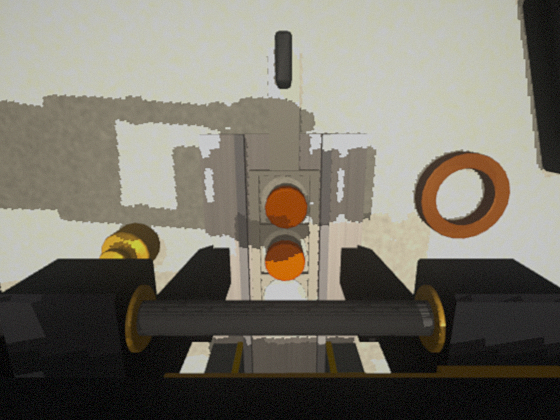

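View pics/s20.png

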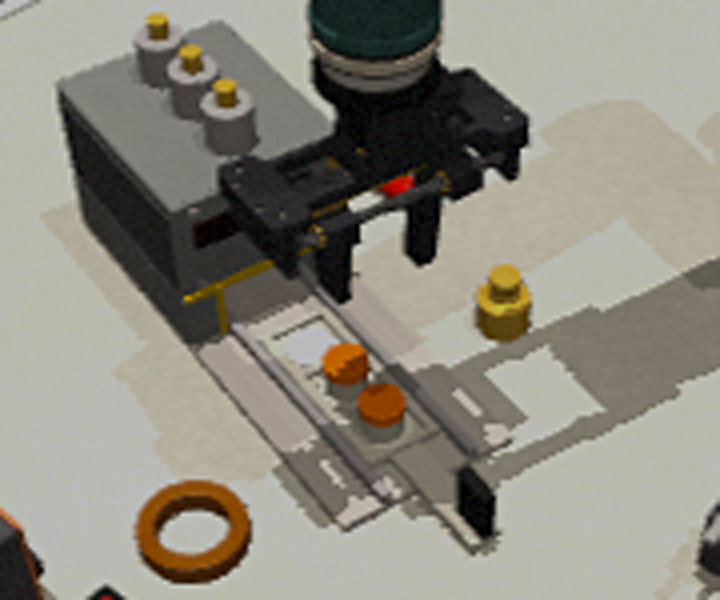

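```bash

python3 -m crank '[[-0.1,37,0,0,0],[-0.1,37,0,0,0],[-0.1,37,0,0,0],[-0.1,0,0,34,0],[-0.1,0,0,34,0],[-0.1,0,0,34,0],[-0.1,0,0,29,0],[-0.1,0,0,0,0]]'
python3 -m crank '[[1,0,0,0,0],[1,0,0,0,0],[1,0,0,0,0],[1,0,0,0,0],[1,0,0,0,0],[1,0,0,0,0],[1,0,0,0,0],[1,0,0,0,0]]'
python3 - <<'E'
from h import *
s=robot.read_state()
print(w(CNT,[-.069,0,.048]))
plan([(*w([.5113,-.1535,CNT[2]],[.203-.162,0,0])[0][:2],s["tool_pos"][2],-11.2,20,1)],s)
snap("top","t21",(270,150,500,320),3.4)
E
```

```text
clock: 43.65
tool_pos: [0.5397, 0.0054, 0.0439]
tcp_rot: [[0.192, 0.981, -0.007], [0.981, -0.192, 0.0], [-0.001, -0.007, -1.0]]
contact_force: [0.2, -0.5, 0.5]
width: 0.0482
clock: 44.65
tool_pos: [0.5434, 0.0054, 0.0479]
tcp_rot: [[0.193, 0.981, 0.001], [0.981, -0.193, 0.0], [0.0, 0.001, -1.0]]
contact_force: [-0.9, 1.2, 5.5]
width: 0.0119
[[ 0.50344482 -0.1910645   0.048     ]]
t 44.6 at [0.5434 0.0054 0.0479] yaw -11.1 w 11.9 F [-0.9  1.2  5.5] q [ -2.  14. 118.   0.  48.   9.]
[[1.0, -10.2, -0.0, -0.0, 0.0],[1.0, -10.2, -0.0, -0.0, 0.0],[1.0, -10.2, -0.0, -0.0, 0.0],[1.0, -10.2, -0.0, -0.0, 0.0],[1.0, -10.2, -0.0, -0.0, 0.0],[1.0, -10.2, -0.0, -0.0, 0.0],[1.0, -10.2, -0.0, -0.0, 0.0],[1.0, -10.2, -0.0, -0.0, 0.0],[1.0, -10.2, -0.0, -0.0, 0.0],[1.0, -10.2, -0.0, -0.0, 0.0],[1.0, -10.2, -0.0, -0.0, 0.0],[1.0, -10.2, -0.0, -0.0, 0.0],[1.0, -10.2, -0.0, -0.0, 0.0],[1.0, -10.2, -0.0, -0.0, 0.0],[1.0, -10.2, -0.0, -0.0, 0.0],[1.0, -10.2, -0.0, -0.0, 0.0],[1.0, -10.2, -0.0, -0.0, 0.0],[1.0, -10.2, -0.0, -0.0, 0.0],[1.0, -10.2, -0.0, -0.0, 0.0],[1.0, -10.2, -0.0, -0.0, 0.0]]
```

View pics/t21.png

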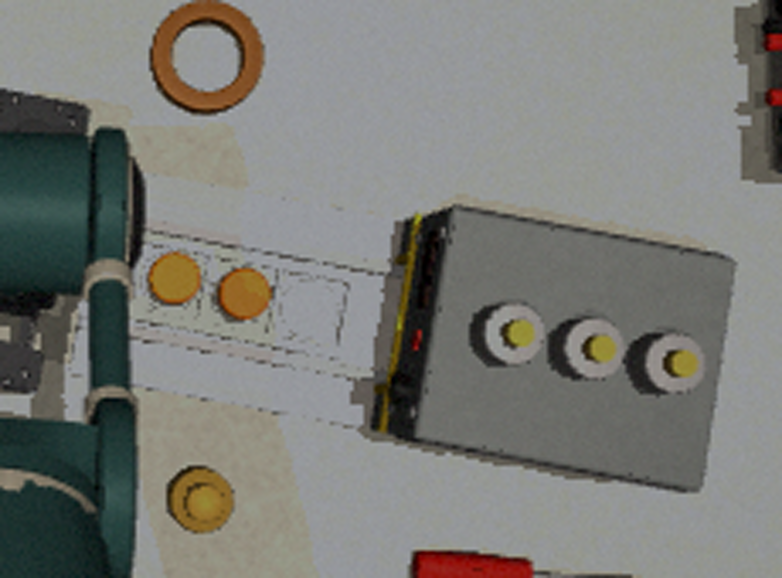

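```bash

python3 -m crank '[[1,-4,0,0,0],[1,-7,0,0,0],[1,-10,0,0,0],[1,-10,0,0,0],[1,-10,0,0,0],[1,-10,0,0,0],[1,-10,0,0,0],[1,-10,0,0,0]]'
python3 -m crank '[[1,-10,0,0,0],[1,-10,0,0,0],[1,-10,0,0,0],[1,-10,0,0,0],[1,-10,0,0,0],[1,-10,0,0,0],[1,-10,0,0,0],[1,-10,0,0,0]]'
python3 - <<'E'
from h import *
plan([(*w(CNT,[-.069,0,.048])[0],-11.2,5,1)])
E
```

```text
clock: 45.7
tool_pos: [0.5304, -0.0641, 0.0482]
tcp_rot: [[0.193, 0.981, 0.002], [0.981, -0.193, 0.001], [0.001, 0.002, -1.0]]
contact_force: [1.0, 5.3, 4.3]
width: 0.0121
clock: 46.7
tool_pos: [0.5149, -0.1426, 0.0482]
tcp_rot: [[0.193, 0.981, 0.002], [0.981, -0.193, 0.001], [0.001, 0.002, -1.0]]
contact_force: [1.5, 6.9, 7.1]
width: 0.0116
t 46.7 at [ 0.5149 -0.1426  0.0482] yaw -11.1 w 11.6 F [1.5 6.9 7.1] q [-18.  13. 119.   0.  48.  -7.]
[[1.0, -9.9, -0.4, 0.0, 0.0],[1.0, -9.9, -0.4, 0.0, 0.0],[1.0, -9.9, -0.4, 0.0, 0.0],[1.0, -9.9, -0.4, 0.0, 0.0],[1.0, -9.9, -0.4, 0.0, 0.0]]
```

```bash

python3 -m crank '[[1,-8,-0.3,0,0],[1,-8,-0.3,0,0],[1,-7,-0.3,0,0],[1,-5,-0.3,0,0],[1,-4,0,0,0],[1,-3,0,0,0],[1,-3,0,0,0],[1,-3,0,0,0]]'
python3 - <<'E'
from h import *
s=robot.read_state()
plan([(*w(CNT,[-.069,0,.048])[0],-11.2,2,1)],s)
E
```

```text
clock: 47.7
tool_pos: [0.5058, -0.1823, 0.0482]
tcp_rot: [[0.193, 0.981, 0.002], [0.981, -0.193, 0.001], [0.001, 0.002, -1.0]]
contact_force: [0.6, 7.0, 6.5]
width: 0.0117
t 47.7 at [ 0.5058 -0.1823  0.0482] yaw -11.1 w 11.7 F [0.6 7.  6.5] q [-23.  13. 119.   0.  48. -11.]
[[1.0, -4.5, -0.3, 0.1, 0.0],[1.0, -4.5, -0.3, 0.1, 0.0]]
```

```bash

python3 -m crank '[[1,-3,0,0,0],[1,-3,0,0,0],[1,-2,0,0,0],[1,-2,0,0,0],[1,0,0,0,0],[1,0,0,0,0],[1,0,0,0,0],[1,0,0,0,0]]'
python3 -m crank '[[1,-1,0,0,0],[1,-1,0,0,0],[1,-1,0,0,0],[1,0,0,0,0],[1,0,0,0,0],[1,0,0,0,0],[1,0,0,0,0],[1,0,0,0,0]]'
python3 - <<'E'
from h import *
s=robot.read_state()
plan([],s)
E
```

```text
clock: 48.7
tool_pos: [0.5041, -0.1905, 0.0482]
tcp_rot: [[0.194, 0.981, 0.002], [0.981, -0.194, 0.003], [0.004, 0.001, -1.0]]
contact_force: [3.0, 12.6, 8.4]
width: 0.0119
clock: 49.7
tool_pos: [0.504, -0.1907, 0.0482]
tcp_rot: [[0.195, 0.981, 0.002], [0.981, -0.195, 0.008], [0.008, 0.001, -1.0]]
contact_force: [6.0, 23.2, 9.6]
width: 0.012
t 49.7 at [ 0.504  -0.1907  0.0482] yaw -11.2 w 12.0 F [ 6.  23.2  9.6] q [-24.  13. 119.   1.  48. -13.]
[]
```

```bash

python3 -m crank '[[1,2.5,0,0,0],[0,0,0,0,0],[0,0,0,0,0],[0,0,0,0,0],[0,0,0,-35,0],[0,0,0,-40,0],[0,0,0,-40,0],[0,0,0,-40,0]]'
python3 - <<'E'
from h import *
s=snap("wrist","w22")
h=np.array([.504,-.1907,.06]);a=CNT[2];ax=np.array([np.cos(a),np.sin(a),0])
print([proj(cam("wrist",s),h+ax*e).round(0) for e in(-.017,0,.017)])
plan([],s)
snap("scene","s22",(170,80,350,230),4)
E
```

```text
clock: 50.7
tool_pos: [0.5024, -0.1936, 0.2033]
tcp_rot: [[0.193, 0.981, -0.001], [0.981, -0.193, -0.0], [-0.0, -0.001, -1.0]]
contact_force: [0.1, -0.2, -0.3]
width: 0.0443
[array([[286., 181.]]), array([[286., 200.]]), array([[286., 220.]])]
t 50.7 at [ 0.5024 -0.1936  0.2033] yaw -11.1 w 44.3 F [ 0.1 -0.2 -0.3] q [-24.   3. 112.  -0.  65. -13.]
[]
```

View pics/w22.png

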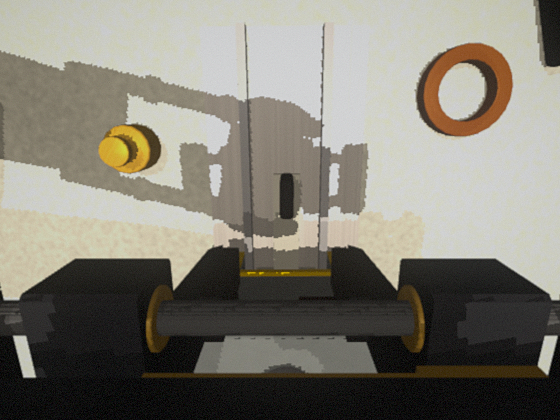

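View pics/s22.png

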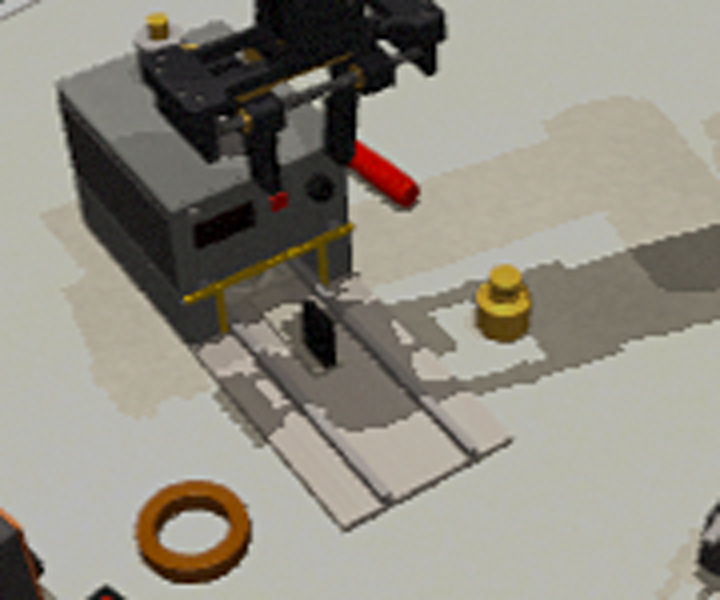

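```bash

python3 -m crank '[[0.45,0,0,-35,0],[0.45,0,0,-35,0],[0.45,20,-4,-30,0],[0.45,45,-10,0,0],[0.45,45,-10,0,0],[0.45,45,-10,0,0],[0.45,45,-10,0,0],[0.45,45,-10,0,0]]'
python3 -m crank '[[0.45,45,-10,0,0],[0.45,45,-10,0,0],[0.45,45,-10,0,0],[0.45,45,-10,0,0],[0.45,45,-10,0,0],[0.45,45,-10,0,0],[0.45,45,-10,0,0],[0.45,45,-10,0,0]]'
python3 - <<'E'
from h import *
plan([(.488,.4415,.30,-11.2,2,.45),(.488,.4415,.30,-82.4,7,.45)])
E
```

```text
clock: 51.8
tool_pos: [0.4964, 0.0586, 0.3008]
tcp_rot: [[0.193, 0.981, -0.002], [0.981, -0.193, -0.0], [-0.001, -0.002, -1.0]]
contact_force: [-0.4, -0.9, 0.5]
width: 0.024
clock: 52.8
tool_pos: [0.4876, 0.4272, 0.3004]
tcp_rot: [[0.193, 0.981, -0.001], [0.981, -0.193, -0.002], [-0.002, -0.001, -1.0]]
contact_force: [0.7, 0.4, 0.8]
width: 0.024
t 52.8 at [0.4876 0.4272 0.3004] yaw -11.1 w 24.0 F [0.7 0.4 0.8] q [39. 11. 92. -0. 77. 50.]
[[0.45, 7.1, -1.2, 0.2, 0.0],[0.45, 7.1, -1.2, 0.2, 0.0],[0.45, 0.0, 0.0, -0.0, 10.2],[0.45, 0.0, 0.0, -0.0, 10.2],[0.45, 0.0, 0.0, -0.0, 10.2],[0.45, 0.0, 0.0, -0.0, 10.2],[0.45, 0.0, 0.0, -0.0, 10.2],[0.45, 0.0, 0.0, -0.0, 10.2],[0.45, 0.0, 0.0, -0.0, 10.2]]
```

```bash

python3 -m crank '[[0.45,3,-1,0,10.2],[0.45,0,0,0,10.2],[0.45,0,0,0,10.2],[0.45,0,0,0,10.2],[0.45,0,0,0,10.2],[0.45,0,0,0,10.2],[0.45,0,0,0,10.2],[0.45,0,0,0,0]]'
python3 - <<'E'
from h import *
s=snap("wrist","w23")
plan([(.4880,.4455,.212,-82.4,5,.45)],s)
th=1.88
P=np.array([[.08-.165*np.cos(th)+.038*np.sin(th),y,.06+.165*np.sin(th)+.038*np.cos(th)] for y in (-.03,0,.03)])
print(w(CASE,P),proj(cam("wrist",s),w(CASE,P)))
snap("scene","s23",(260,120,480,330),2.6)
E
```

```text
clock: 53.8
tool_pos: [0.4874, 0.4288, 0.3006]
tcp_rot: [[0.991, 0.132, -0.002], [0.132, -0.991, -0.002], [-0.002, 0.001, -1.0]]
contact_force: [-0.0, 0.3, -0.5]
width: 0.0244
t 53.8 at [0.4874 0.4288 0.3006] yaw -82.4 w 24.4 F [-0.   0.3 -0.5] q [ 39.  11.  92.  -0.  77. 122.]
[[0.45, 0.6, -3.3, 17.7, -0.0],[0.45, 0.6, -3.3, 17.7, -0.0],[0.45, 0.6, -3.3, 17.7, -0.0],[0.45, 0.6, -3.3, 17.7, -0.0],[0.45, 0.6, -3.3, 17.7, -0.0]]
[[0.51671405 0.4429047  0.20561167]
 [0.48697323 0.43896976 0.20561167]
 [0.45723241 0.43503482 0.20561167]] [[271.57902602 176.06957359]
 [272.00113482 218.28077867]
 [272.39536126 257.70372664]]
```

View pics/w23.png

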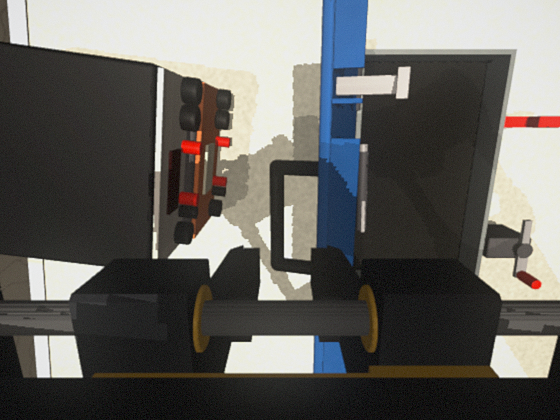

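View pics/s23.png

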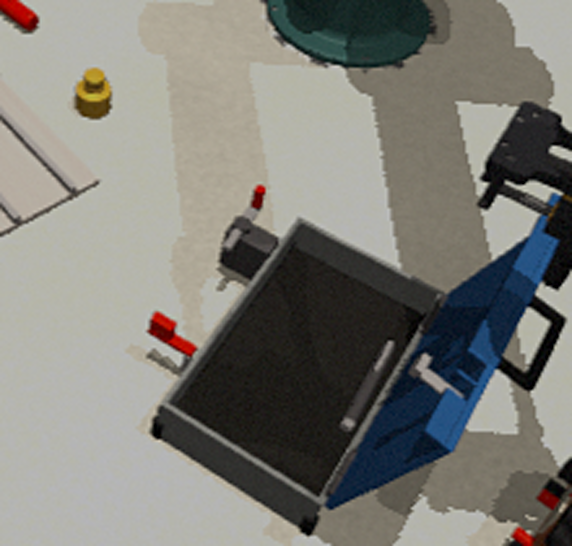

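```bash

python3 -m crank '[[0.45,0.5,-9,0,0],[0.45,0.3,-8,0,0],[0.45,0,0,20,0],[0.45,0,0,20,0],[0.45,0,0,18,0],[0.45,0,0,0,0],[0.45,0,0,0,0],[0.45,0,0,0,0]]'
python3 - <<'E'
from h import *
s=snap("wrist","w24")
plan([(.4880,.446,.211,-82.4,3,.45)],s)
E
```

```text
clock: 54.9
tool_pos: [0.4866, 0.4468, 0.2455]
tcp_rot: [[0.991, 0.13, 0.002], [0.13, -0.991, 0.001], [0.002, -0.001, -1.0]]
contact_force: [0.3, -0.3, 0.6]
width: 0.0244
t 54.9 at [0.4866 0.4468 0.2455] yaw -82.5 w 24.4 F [ 0.3 -0.3  0.6] q [ 40.  14.  95.   0.  71. 123.]
[[0.45, 0.4, 0.3, 11.5, -0.0],[0.45, 0.4, 0.3, 11.5, -0.0],[0.45, 0.4, 0.3, 11.5, -0.0]]
```

View pics/w24.png

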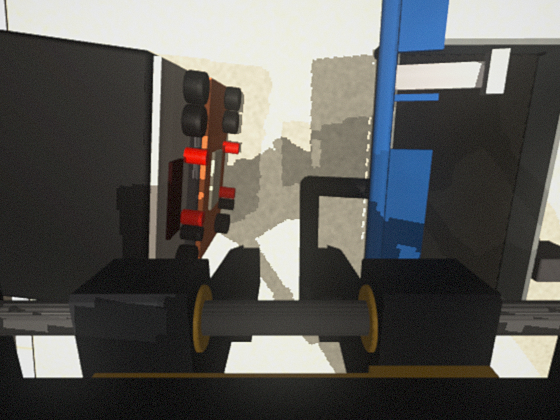

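```bash
python3 - <<'E'
from h import *
s=robot.read_state();C=cam("wrist",s);R=s["tcp_rot"]
for n,t in (("tip+12",[.009,.012,.019]),("tip-12",[.009,-.012,.019])): print(n,proj(C,s["tool_pos"]+R@np.array(t)))
for y in (.437,.440,.443):
  b=np.array([.4879,y,.205]); print(y,proj(C,[b,b+np.r_[R[:2,0]*.025,0]]))
c=cv2.resize(cv2.imread("pics/w24_raw.png")[150:350,220:420],None,fx=3,fy=3,interpolation=cv2.INTER_CUBIC);cv2.imwrite("pics/w24c.png",c)
E
```

```text
tip+12 [[312.43766196 248.30157759]]
tip-12 [[262.01378061 248.28355814]]
0.437 [[305.12227626 248.87835951]
 [305.88433986 204.49751189]]
0.44 [[299.68439894 248.20427323]
 [300.24229727 203.7733519 ]]
0.443 [[294.24068214 247.52946308]
 [294.59396788 203.048385  ]]
```

View pics/w24c.png

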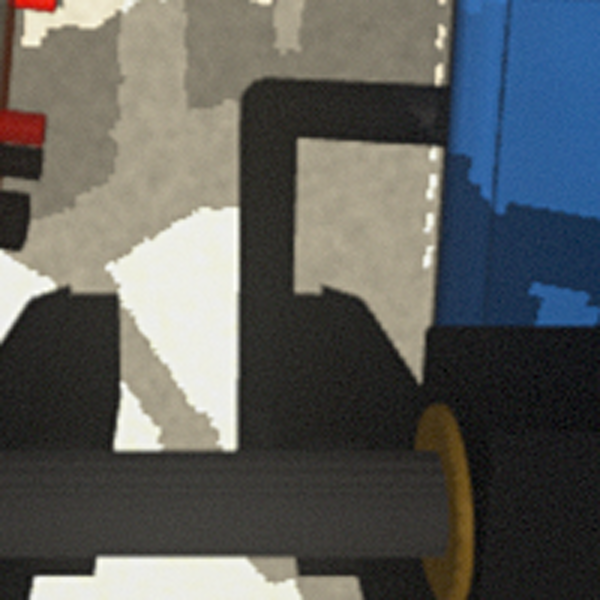

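```bash

python3 -m crank '[[0.45,1,3,0,0],[0.45,0,3,0,0],[0.45,0,0,9,0],[0.45,0,0,9,0],[0.45,0,0,9,0],[0.45,0,0,6,0],[0.45,0,0,0,0],[0.45,0,0,0,0]]'
python3 - <<'E'
from h import *
s=snap("wrist","w25",(200,130,440,350),3)
plan([],s)
snap("scene","s25",(400,150,560,330),3.3)
E
```

```text
clock: 55.95
tool_pos: [0.4879, 0.4408, 0.2115]
tcp_rot: [[0.991, 0.131, 0.0], [0.131, -0.991, 0.0], [0.0, -0.0, -1.0]]
contact_force: [0.4, 0.1, -0.5]
width: 0.0243
t 56.0 at [0.4879 0.4408 0.2115] yaw -82.5 w 24.3 F [ 0.4  0.1 -0.5] q [ 40.  15.  97.   0.  68. 122.]
[]
```

View pics/w25.png

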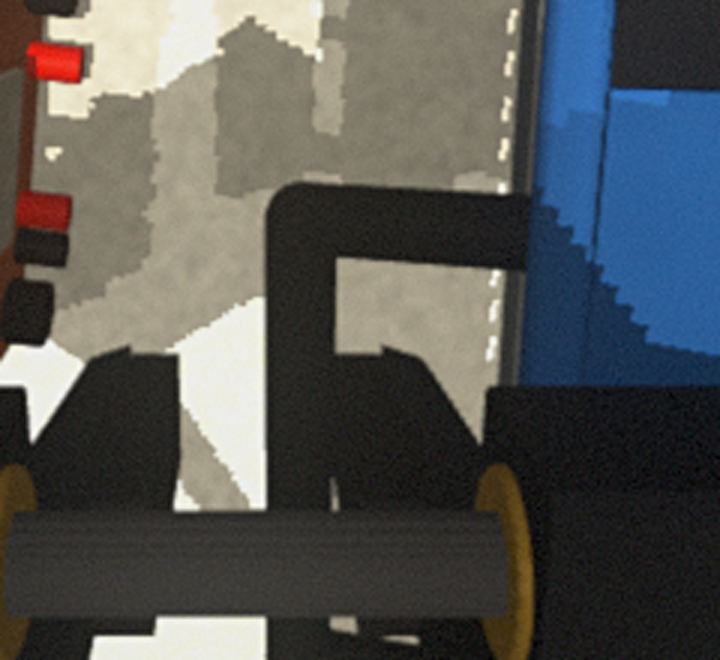

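View pics/s25.png

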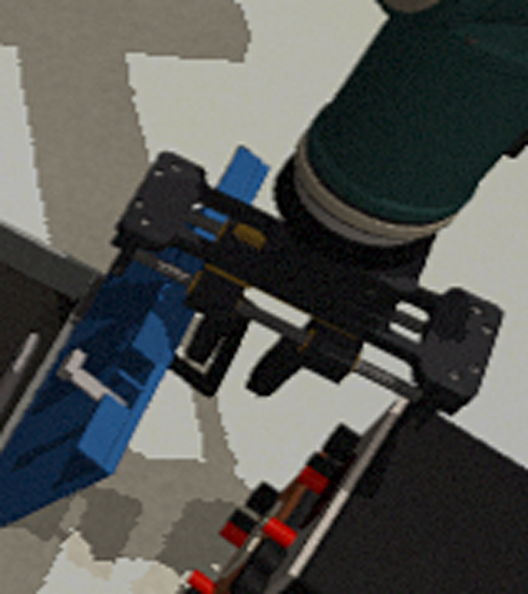

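```bash

python3 -m crank '[[1,0,0,0,0],[1,0,0,0,0],[1,0,0,0,0],[1,0,0,0,0],[1,0,0,0,0],[1,0,0,0,0],[1,0,0,0,0],[1,0,0,0,0]]'
python3 - <<'E'
from h import *
s=robot.read_state();T0=s["tool_pos"]
d=T0[:2]-CASE[:2]; c,q=np.cos(CASE[2]),np.sin(CASE[2]);ox=c*d[0]+q*d[1]; print("own",ox.round(4))
def bar(th): return np.array([.08-.165*np.cos(th)+.038*np.sin(th),0,.06+.165*np.sin(th)+.038*np.cos(th)])
th0=least_squares(lambda t:bar(t[0])[0]-ox,[1.85]).x[0];print(th0,bar(th0))
W=[]
off=T0-w(CASE,bar(th0))[0]
print(off)
for th in np.linspace(th0,.0,25)[1:]: W.append((*(w(CASE,bar(th))[0]+off),-82.4,1,1))
plan(W,s)
E
```

```text
clock: 57.05
tool_pos: [0.4877, 0.4393, 0.2103]
tcp_rot: [[0.991, 0.13, -0.001], [0.13, -0.991, -0.003], [-0.001, 0.002, -1.0]]
contact_force: [2.0, -4.8, -3.7]
width: 0.0087
own 0.1666
1.8816357723007153 [0.1666455  0.         0.20547013]
[0.00080267 0.0001062  0.00479424]
t 57.0 at [0.4877 0.4393 0.2103] yaw -82.5 w 8.7 F [ 2.  -4.8 -3.7] q [ 40.  15.  97.  -0.  68. 122.]
[[1.0, 0.0, 11.7, -6.3, -0.1],[1.0, -0.0, 12.1, -5.4, -0.0],[1.0, -0.0, 12.5, -4.4, -0.0],[1.0, -0.0, 12.8, -3.4, -0.0],[1.0, -0.0, 13.0, -2.4, -0.0],[1.0, -0.0, 13.2, -1.4, -0.0],[1.0, -0.0, 13.3, -0.4, -0.0],[1.0, -0.0, 13.3, 0.7, -0.0],[1.0, -0.0, 13.2, 1.7, -0.0],[1.0, -0.0, 13.0, 2.7, -0.0],[1.0, -0.0, 12.7, 3.7, -0.0],[1.0, -0.0, 12.4, 4.7, -0.0],[1.0, -0.0, 12.0, 5.7, -0.0],[1.0, -0.0, 11.5, 6.6, -0.0],[1.0, -0.0, 11.0, 7.5, -0.0],[1.0, -0.0, 10.3, 8.3, -0.0],[1.0, -0.0, 9.7, 9.1, -0.0],[1.0, -0.0, 8.9, 9.8, -0.0],[1.0, -0.0, 8.1, 10.5, -0.0],[1.0, -0.0, 7.3, 11.1, -0.0],[1.0, -0.0, 6.4, 11.6, -0.0],[1.0, -0.0, 5.4, 12.1, -0.0],[1.0, -0.0, 4.5, 12.5, -0.0],[1.0, -0.0, 3.5, 12.8, -0.0]]
```

```bash

python3 -m crank '[[1,0,11,-6,0],[1,0,12,-5.5,0],[1,0,12.5,-4.5,0],[1,0,13,-3.5,0],[1,0,13,-2.5,0],[1,0,13,-1.5,0],[1,0,13.5,-0.5,0],[1,0,13.5,0.5,0]]'
python3 -m crank '[[1,0,13,1.5,0],[1,0,13,2.5,0],[1,0,12.5,3.5,0],[1,0,12.5,4.5,0],[1,0,12,5.5,0],[1,0,11.5,6.5,0],[1,0,11,7.5,0],[1,0,10.5,8.5,0]]'
cat >> h.py <<'E'
def bar(th): return np.array([.08-.165*np.cos(th)+.038*np.sin(th),0,.06+.165*np.sin(th)+.038*np.cos(th)])
def ownx(P):
    d=P[:2]-CASE[:2]; c,q=np.cos(CASE[2]),np.sin(CASE[2]); return c*d[0]+q*d[1]
E
python3 - <<'E'
from h import *
s=robot.read_state();T0=s["tool_pos"]
ox=ownx(T0);th0=least_squares(lambda t:bar(t[0])[0]-ox,[.7]).x[0];print(th0,bar(th0),T0[2]-bar(th0)[2])
W=[]
off=T0-w(CASE,bar(th0))[0]
for th in np.linspace(th0,.0,9)[1:]: W.append((*(w(CASE,bar(th))[0]+off),-82.4,1,1))
plan(W,s)
snap("scene","s26",(260,120,480,330),2.6)
E
```

```text
clock: 58.05
tool_pos: [0.5011, 0.3399, 0.2366]
tcp_rot: [[0.991, 0.131, 0.001], [0.131, -0.991, 0.002], [0.001, -0.002, -1.0]]
contact_force: [-2.9, 3.4, -0.7]
width: 0.009
clock: 59.05
tool_pos: [0.5139, 0.2439, 0.1942]
tcp_rot: [[0.991, 0.13, 0.001], [0.13, -0.991, -0.0], [0.001, 0.0, -1.0]]
contact_force: [0.4, 2.5, 2.4]
width: 0.0088
0.6336422675108191 [-0.03047041  0.          0.18831714] 0.00586707836730313
t 59.0 at [0.5139 0.2439 0.1942] yaw -82.5 w 8.8 F [0.4 2.5 2.4] q [ 23.   6. 109.  -0.  64. 105.]
[[1.0, 0.0, 9.8, 9.1, -0.1],[1.0, -0.0, 9.1, 9.9, -0.0],[1.0, -0.0, 8.2, 10.6, -0.0],[1.0, -0.0, 7.4, 11.2, -0.0],[1.0, -0.0, 6.5, 11.7, -0.0],[1.0, -0.0, 5.5, 12.2, -0.0],[1.0, -0.0, 4.5, 12.6, -0.0],[1.0, -0.0, 3.5, 12.9, -0.0]]
```

View pics/s26.png

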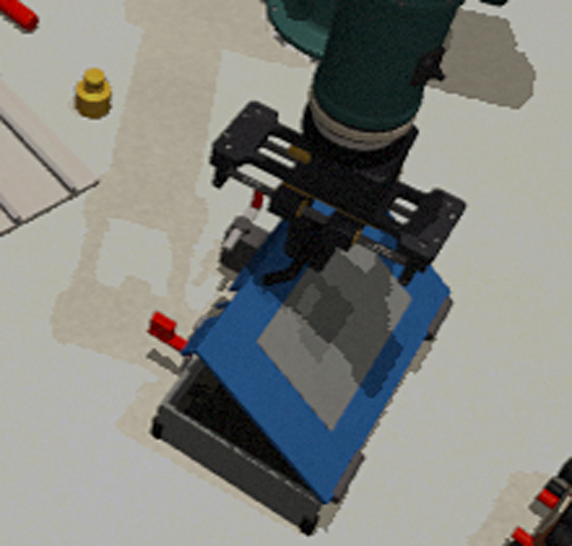

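```bash

python3 -m crank '[[1,0,10,9,0],[1,0,9,10,0],[1,0,8,10.5,0],[1,0,7.5,11,0],[1,0,6.5,11.5,0],[1,0,5.5,12,0],[1,0,4,10,0],[1,0,1.5,5,0]]'
python3 -m crank '[[1,0,1,4,0],[1,0,1,4,0],[1,0,0,2,0],[1,0,0,2,0],[1,0,0,0,0],[1,0,0,0,0],[1,0,0,0,0],[1,0,0,0,0]]'
python3 - <<'E'
from h import *
s=robot.read_state();T0=s["tool_pos"];print(ownx(T0));plan([],s)
snap("scene","s27",(260,120,480,330),2.6)
E
```

```text
clock: 60.1
tool_pos: [0.5205, 0.1928, 0.1152]
tcp_rot: [[0.991, 0.13, -0.0], [0.13, -0.991, -0.0], [-0.0, 0.0, -1.0]]
contact_force: [1.2, -0.1, 2.7]
width: 0.0093
clock: 61.1
tool_pos: [0.5209, 0.1899, 0.1037]
tcp_rot: [[0.991, 0.131, 0.0], [0.131, -0.991, -0.002], [0.0, 0.003, -1.0]]
contact_force: [3.2, -5.9, 1.3]
width: 0.0088
-0.08498458734740537
t 61.1 at [0.5209 0.1899 0.1037] yaw -82.5 w 8.8 F [ 3.2 -5.9  1.3] q [ 18.  11. 115.  -0.  55. 100.]
[]
```

View pics/s27.png

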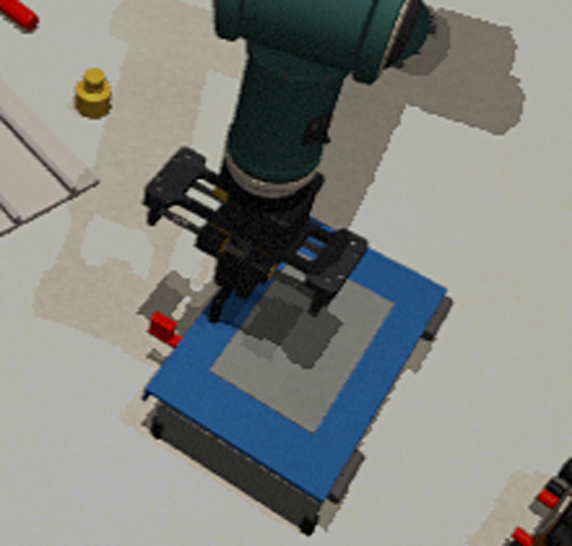

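```bash

python3 -m crank '[[1,0,-1,1.5,0],[1,0,0,1.5,0],[1,0,0,1,0],[1,0,0,1,0],[1,0,0,0,0],[1,0,0,0,0],[1,0,0,0,0],[1,0,0,0,0]]'
python3 - <<'E'
from h import *
s=robot.read_state();plan([],s)
E
```

```text
clock: 62.15
tool_pos: [0.521, 0.1893, 0.1006]
tcp_rot: [[0.991, 0.132, 0.001], [0.132, -0.991, -0.005], [-0.0, 0.005, -1.0]]
contact_force: [-0.5, -13.2, 13.8]
width: 0.0088
t 62.1 at [0.521  0.1893 0.1006] yaw -82.4 w 8.8 F [ -0.5 -13.2  13.8] q [ 18.  11. 115.  -0.  54. 100.]
[]
```

```bash

python3 -m crank '[[1,0,2,0,0],[0,0,0,0,0],[0,0,0,0,0],[0,0,0,0,0],[0,0,0,-20,0],[0,0,0,-20,0],[0,0,0,-20,0],[0,0,0,0,0]]'
python3 - <<'E'
from h import *
s=snap("wrist","w28")
st=w(CASE,[[-.118,.11,.101]])[0];print(st,proj(cam("wrist",s),st))
# stud seen earlier at latch ~84deg
snap("scene","s28")
a=cv2.imread("pics/scene0.png")[255:285,300:340];b=cv2.imread("pics/s28_raw.png")[255:285,300:340]
cv2.imwrite("pics/cmp2.png",cv2.resize(np.hstack([a,b]),None,fx=9,fy=9,interpolation=cv2.INTER_NEAREST))
plan([],s)
E
```

```text
clock: 63.15
tool_pos: [0.5217, 0.1908, 0.1601]
tcp_rot: [[0.991, 0.131, 0.003], [0.131, -0.991, 0.001], [0.003, -0.001, -1.0]]
contact_force: [-0.5, -0.6, 0.1]
width: 0.0442
[0.41522776 0.14259134 0.101     ] [[335.80953272 390.82972257]]
t 63.1 at [0.5217 0.1908 0.1601] yaw -82.5 w 44.2 F [-0.5 -0.6  0.1] q [ 18.   7. 112.   0.  60. 100.]
[]
```

View pics/cmp2.png

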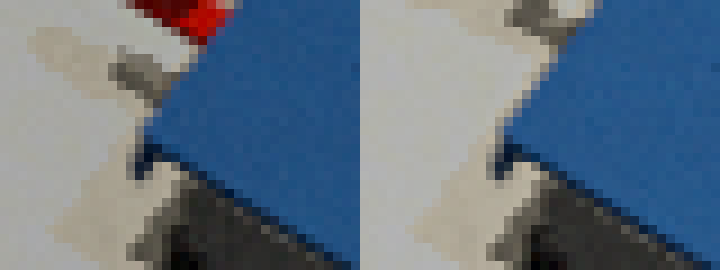

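View pics/w28.png

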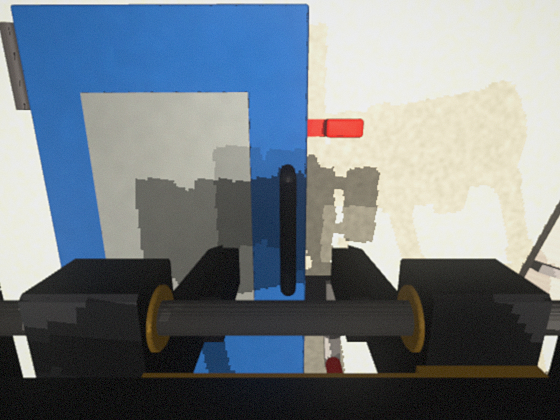

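```bash
python3 - <<'E'
from h import *
plan([(.4185,.1415,.155,-76.5,4,0)])
E
```

```text
t 63.2 at [0.5203 0.1903 0.1581] yaw -82.5 w 44.1 F [-0.5  0.3  0. ] q [ 18.   7. 113.   0.  60. 100.]
[[0.0, -26.8, 8.8, 0.8, -1.5],[0.0, -27.0, 8.1, 0.8, -1.5],[0.0, -27.2, 7.4, 0.8, -1.5],[0.0, -27.4, 6.6, 0.8, -1.5]]
```

```bash

python3 -m crank '[[0,-27,9,0,-1.5],[0,-27,8,0,-1.5],[0,-27,7.5,0,-1.5],[0,-27,6.5,0,-1.5],[0,0,0,0,0],[0,0,0,0,0],[0,0,0,0,0],[0,0,0,0,0]]'
python3 - <<'E'
from h import *
s=snap("wrist","w29")
print(proj(cam("wrist",s),[[.4185,.1415,.101],[.4152,.1426,.101]]))
plan([(.4185,.1415,.0985,-76.5,4,0)],s)
E
```

```text
clock: 64.25
tool_pos: [0.4202, 0.1417, 0.1588]
tcp_rot: [[0.972, 0.233, 0.0], [0.233, -0.972, 0.0], [0.0, -0.0, -1.0]]
contact_force: [-0.4, -0.4, -0.1]
width: 0.0442
[[286.40961899 240.77972999]
 [283.33989077 245.40035184]]
t 64.2 at [0.4202 0.1417 0.1588] yaw -76.5 w 44.2 F [-0.4 -0.4 -0.1] q [ 15.  -5. 125.   0.  60.  92.]
[[0.0, -0.4, -0.0, 15.1, 0.0],[0.0, -0.4, -0.0, 15.1, 0.0],[0.0, -0.4, -0.0, 15.1, 0.0],[0.0, -0.4, -0.0, 15.1, 0.0]]
```

View pics/w29.png

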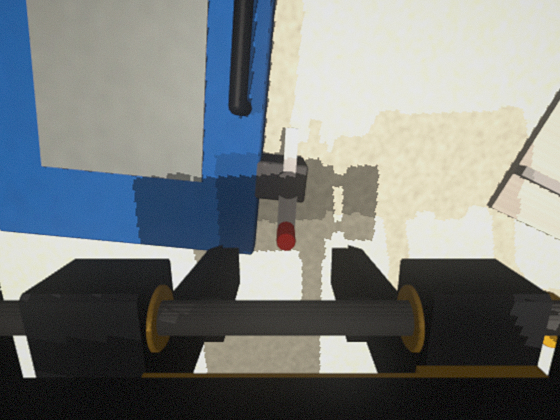

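```bash

python3 -m crank '[[0,-0.5,0,15,0],[0,-0.5,0,15,0],[0,-0.5,0,15,0],[0,0,0,15,0],[0,0,0,0,0],[1,0,0,0,0],[1,0,0,0,0],[1,0,0,0,0]]'
python3 -m crank '[[1,0,0,0,0],[1,0,0,0,0],[1,0,0,0,0],[1,0,0,0,0],[1,0,0,0,0],[1,0,0,0,0],[1,0,0,0,0],[1,0,0,0,0]]'
python3 - <<'E'
from h import *
s=robot.read_state();p0=s["tool_pos"];W=[]
for k in range(1,10):
    ph=np.radians(97+k*83/9); q=w(CASE,[-.118+.03*np.cos(ph),.08+.03*np.sin(ph),p0[2]])[0]
    W.append((*q,-76.5+k*84/9,1,1))
plan(W,s)
E
```

```text
clock: 65.3
tool_pos: [0.4185, 0.1412, 0.0995]
tcp_rot: [[0.972, 0.233, 0.001], [0.233, -0.972, 0.0], [0.001, -0.0, -1.0]]
contact_force: [-0.2, -0.0, 0.3]
width: 0.0159
clock: 66.3
tool_pos: [0.4184, 0.1411, 0.0992]
tcp_rot: [[0.972, 0.233, 0.001], [0.233, -0.972, 0.0], [0.001, 0.0, -1.0]]
contact_force: [-0.5, -1.6, 6.3]
width: 0.011
t 66.3 at [0.4184 0.1411 0.0992] yaw -76.5 w 11.0 F [-0.5 -1.6  6.3] q [ 15.  -1. 128.  -0.  53.  92.]
[[1.0, -2.5, 6.3, -0.0, -9.3],[1.0, 0.5, 4.8, -0.0, -9.3],[1.0, 0.5, 4.8, -0.0, -9.3],[1.0, 0.4, 4.8, -0.0, -9.3],[1.0, 0.4, 4.8, -0.0, -9.3],[1.0, 0.4, 4.8, -0.0, -9.3],[1.0, 0.4, 4.8, -0.0, -9.3],[1.0, 0.4, 4.8, -0.0, -9.3],[1.0, 0.4, 4.8, -0.0, -9.3]]
```

```bash

python3 -m crank '[[1,0,5,0,-9.3],[1,0.4,5,0,-9.3],[1,0.4,5,0,-9.3],[1,0.4,5,0,-9.3],[1,0.4,5,0,-9.3],[1,0.4,5,0,-9.3],[1,0.4,5,0,-9.3],[1,0.4,5,0,-9.3]]'
python3 - <<'E'
from h import *
s=robot.read_state()
plan([(*w(CASE,[-.148,.08,.099])[0],7.5,1,1)],s)
E
```

```text
clock: 67.3
tool_pos: [0.4452, 0.1171, 0.0991]
tcp_rot: [[0.031, 1.0, -0.004], [1.0, -0.031, -0.0], [-0.001, -0.004, -1.0]]
contact_force: [-6.4, 0.5, 11.2]
width: 0.0108
t 67.3 at [0.4452 0.1171 0.0991] yaw -1.8 w 10.8 F [-6.4  0.5 11.2] q [ 12.   1. 126.   0.  53.  13.]
[[1.0, -0.2, 3.7, 0.1, -9.3]]
```

```bash

python3 -m crank '[[1,0.3,4,0,-9.3],[1,0,1.5,0,0],[1,0,0,0,0],[1,0,0,0,0],[1,0,0,0,0],[1,0,0,0,0],[1,0,0,0,0],[1,0,0,0,0]]'
python3 -m crank '[[0,0,-1,0,0],[0,0,0,0,0],[0,0,0,0,0],[0,0,0,-20,0],[0,0,0,-20,0],[0,0,0,-25,0],[0,0,0,-25,0],[0,0,0,0,0]]'
python3 - <<'E'
from h import *
s=snap("wrist","w30");plan([],s)
E
```

```text
clock: 68.3
tool_pos: [0.4505, 0.1173, 0.0991]
tcp_rot: [[-0.126, 0.992, -0.004], [0.992, 0.126, -0.001], [-0.0, -0.004, -1.0]]
contact_force: [-6.1, -1.7, 10.2]
width: 0.0106
clock: 69.3
tool_pos: [0.4527, 0.1178, 0.1907]
tcp_rot: [[-0.125, 0.992, 0.004], [0.992, 0.125, 0.001], [0.0, 0.005, -1.0]]
contact_force: [1.3, 0.4, -0.6]
width: 0.0439
t 69.3 at [0.4527 0.1178 0.1907] yaw 7.2 w 43.9 F [ 1.3  0.4 -0.6] q [ 12.  -5. 121.   0.  64.   4.]
[]
```

View pics/w30.png

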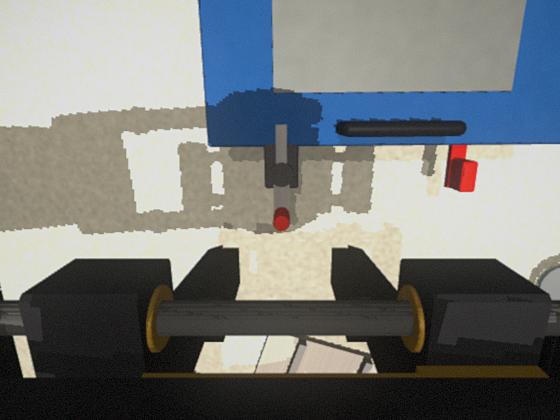

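```bash
python3 - <<'E'
from h import *
snap("scene","s31",(170,80,370,240),4)
snap("top","t31")
C=cam("scene")
print(proj(C,w(CNT,[[.043,0,.03],[0,0,.054],[0,0,.012],[-.069,0,.06]])))
E
```

```text
[[230.58723839 144.39421984]
 [237.03376673 146.37255027]
 [237.96210449 156.29258731]
 [248.87916436 157.94325363]]
```

View pics/s31.png

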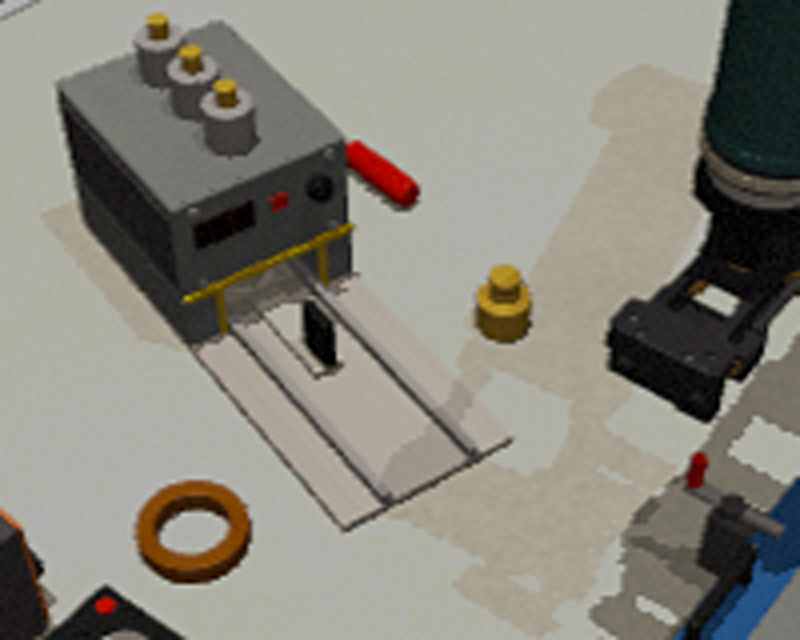

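View pics/t31.png

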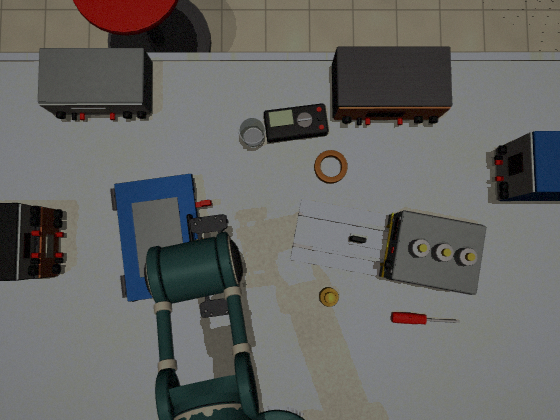

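```bash
python3 - <<'E'
from h import *
plan([]); print(robot.hand_in())
E
```

```text
t 69.5 at [0.4503 0.1173 0.1875] yaw 7.2 w 44.5 F [ 0.  -0.4 -0.9] q [ 12.  -5. 121.   0.  64.   4.]
[]
the job is handed in; nothing more can be done
None
```

I completed the whole sequence and handed it in at about 69.5 s of the 208 s allowed; no verdict was reported.

**What I did**
- I turned the latch aside, raised the lid about 9 mm, slid the catch to its stop and swung the lid to about 1.88 rad.
- I drew the tray out and stood the pots in the middle and front compartments. Only two pots were in the case.
- I slid the tray home, lowered the lid by its handle and turned the latch back over it.

**What my last checks showed**
- **Tray:** it stopped moving under a push of about 23 N with its handle at the computed home position. The final top picture also has the handle in the right place.
- **Lid:** its front edge is at the same picture rows as at the start, after I pressed it down with about 14 N.
- **Latch:** the tongue points over the lid at about 0 rad.
- **Dosimeter:** I last saw it lying in the case just before closing the lid.
- **Bystanders:** the tape, weight, beaker, screwdriver and meter look unmoved in the final top picture.
- **Robot:** the arm was clear of everything, with near-zero contact force.

**Not confirmed:** I could not see the pots once they were under the shield. I last saw them upright and centred in their compartments just before the push home. I saw no sign of a pot being knocked or of the grip slackening during the run.

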